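Hang-up pan to the kitchen scale, then zero it with the thumbwheel

TASK

Take the weighing pan off its barbed hook without forcing it over the barb, set it down level on the middle of the scale's platform and let go of it. Then, with the pan resting there, roll the scale's thumbwheel with a fingertip until the broad zero bar on the dial lies centred under the tip of the needle. Leave the other things on the table where they are.

Things in the scene. Friction and masses are not known exactly. Their poses are not given: they have to be found in the camera images.
- pan: Weighing pan: bare metal open tray 110 (x) by 150 (y) mm, walls 30 mm high, about 0.35 kg (varies). Origin: centre of its underside, z up. An arch handle with a black top bar runs along x over its middle. On its +y end stands a flat tab, 60 mm wide, 6 mm thick (y 75 to 81 mm), z 0 to 80 mm, with a window. It hangs within 4 degrees of level from the hook, underside 60 mm above the table.
- pan_grip (a point): Middle of the black top bar of the pan's handle, 94 mm above the pan's underside at its centre. The bar is 110 mm long (pan x), 12 mm thick (pan y: pinch it there) and 22 mm tall (z 83 to 105 mm); free space of more than 45 mm below it.
- pan_window (a point): Centre of the window in the pan's tab: 34 mm wide (pan x), 18 mm high (z 47 to 65 mm), at y = 78 mm of the pan. The hook passes through it; while it hangs the window's top edge lies on the hook's level part. It is too low to be drawn level over the barb: raise the pan about 5 mm (strip mid-window), tilt it 35 to 45 degrees, free (-y) end up, and back it off along the barb.
- hook_stand: Fixed steel stand with the hook. Origin on the table under the front face of its upright (60 mm wide, 12 mm thick, 117 mm tall); the hook points along the stand's -y. Hook: a flat strip 20 mm wide, 8 mm thick, level for 12 mm from the face (upper side 125 mm above the table), then bent up 70 degrees as a barb 30 mm long. The hanging pan's axes are parallel to the stand's.
- hook_bend (a point): Middle of the strip's thickness at the bend of the hook: 12 mm out from the upright, 121 mm above the table.
- hook_tip (a point): The end of the barb: 10 mm further out (-y of the stand) and 28 mm above hook_bend.
- scale: The mechanical scale, fixed: white housing 200 mm (x) by 380 mm (y), top 55 mm above the table. Origin on the table under its centre. The platform is on its +y half, the dial at y = -65 mm, the thumbwheel near its -y end.
- platform_top (a point): Centre of the top of the sprung weighing platform (plate 160 by 160 mm, at scale y = +100 mm), 79 mm above the table when empty. It sinks 1 mm per 0.6 N, at most 12 mm, and turns the needle counter-clockwise seen from above, 0.15 rad per mm: about 0.65 to 1.1 rad with the pan alone.
- dial_centre (a point): Centre of the round dial (140 mm across, lying on the housing's top, under a fixed clear cover 69 mm above the table). Dial and needle turn about the vertical through it.
- needle_tip (a point): Tip of the needle, 58 mm from the dial's centre. The needle points to the scale's +x when the platform is empty.
- zero_bar (a point): Middle of the zero bar, the one broad bar (12 mm wide, 20 mm long, a fine white line down its middle) among the thin ticks of the dial, 60 mm from the dial's centre. The thumbwheel turns the dial and with it this bar. With the pan on, the bar stands clockwise of the needle by 0.25 to 1.15 rad.
- wheel_top (a point): Highest point of the thumbwheel's rim, 64 mm above the table, at scale y = -160 mm (fixed, does not turn). The black ribbed wheel is 60 mm across and 16 mm wide, axle level along the scale's y. It stands 9 mm out of the housing between two guards 5 mm lower than its top, so it is rolled by pressing a fingertip on its top (4 N or more) and stroking along the scale's x.
- wheel (a joint): Angle of the thumbwheel. It grows when its top is stroked along the scale's +x, which turns the dial counter-clockwise seen from above, 0.3 rad per rad of the wheel. It stays where it is left; light friction, about 1 N at the rim. Range -1.5 to 7.
- bowl: White bowl, 140 mm across, 60 mm high; to be left alone. Origin: centre of the underside.
- mug: Blue mug, 80 mm across, 95 mm high; to be left alone. Origin: centre of the underside.
- soap_bottle: White plastic bottle, 64 mm across, 190 mm high; to be left alone. Origin: centre of the underside.
- can: Metal can, 74 mm across, 100 mm high; to be left alone. Origin: centre of the underside.
- ladle: Steel spoon, 200 mm long, lying on the table; to be left alone.
- plate: Yellow plate, 200 mm across, 22 mm high; to be left alone. Origin: centre of the underside.
- jar: Amber glass jar, 84 mm across, 110 mm high; to be left alone. Origin: centre of the underside.

How it is judged:
By the outcome, as a careful person would: the job done as asked, in the order asked, and still so for the second after the job is handed in, with the robot touching nothing.
It also fails if it takes over 72 s, if anything falls off the work surface, if the arm or the gripper's body presses on something with over 40 N, if the wrist force passes 120 N, or if a joint passes its speed limit or range.

ROBOT

A 7-joint arm with a two-finger parallel gripper is mounted at the origin on the work surface. World frame = base frame: x ahead of the robot, y to its left, z up, the work surface at z = 0. Lengths are in m, angles in rad, forces in N, time in s.
With the tool pointing down it reaches from about 0.4 to 0.85 m from the base axis. Payload 6.9 kg.
Tool frame: the origin (TCP) lies on the centre line of the jaws, within the pads' length; the fingertips stand 11 mm ahead of it and the grasp point (between the pads) lies 8 mm behind it; z points along the fingers, x is the direction in which the jaws open and shut, and the axes are right-handed (so a half turn about z gives the same grasp; the last joint's range is limited). The gripper opens to 85 mm and grips with 20 to 120 N. Pads are 22 mm wide; open, the fingers measure 114 mm over their backs; the gripper's body (76 mm by 85 mm) begins 54 mm behind the grasp point. The pads swing forward as they close: fully open they stand 13 mm farther back than shut.
Start: joints at [1.442, 0.507, -0.238, 1.5, 0.126, 1.149, -0.155], TCP at [0.145, -0.608, 0.242] pointing down, gripper open.
Joint ranges: [-3.08, 3.08], [-0.24, 2.05], [-1.43, 1.35], [0, 2.5], [-1.52, 4.66], [0.17, 1.96], [-2.89, 2.89]. Speed limits (rad/s): [2.39, 2.39, 3.14, 3.14, 3.14, 3.14, 3.14].

INTERFACE

Orientations are given as [roll, pitch, yaw] about the fixed x, y, z axes, in that order (R = Rz(yaw) Ry(pitch) Rx(roll)).
In Python, from workcell import sense, viewer, workorder gives the robot as it stands.
- The arm moves only by the tool send_rows, never from a script. Its argument "motion" is a list of rows, each a list of 3 entries, a list of its own where there are three numbers: the shift along the tool's x, y, z in cm, then the turn, a rotation vector about the tool's x, y, z in rad, then the closure, from 0 (fully open) to 1 (shut). In form: [[[x, y, z], [ax, ay, az], gripper], ...]. A call has 1 to 20 rows; each row is the pose to reach, as a shift and turn from the pose commanded when the call began, along the tool's axes at that moment; what a row does not reach only later rows make up. A row lasts 1/12 s, in which the tool goes at most 41.7 mm and 7.16 degrees, less where a joint would pass 70% of its speed; a pose out of reach is approached as far as the arm can. A call with a gripper value outside its range is refused whole. The fingers move at their own pace and stop on an object; the grip force is fixed at half the most. Time passes only in rows, so rows that repeat a pose let the fingers close. It gives the time, the measured TCP pose, the force and the opening at its end, in the units of the state.
- sense(): the state, without advancing time (a new reading comes with each control period).
- viewer.get_image(name): name is "scene" or "top" or "wrist"; returns a dict with "image" (420x560x3 uint8, blue, green, red), "intrinsics" (3x3 intrinsics, pixels), "R" (3x3) and "t" (3): a world point X has camera coordinates R X + t. Camera axes: x right, y down, z forward; pixel columns grow to the right and rows downward; lengths in m; the calibration is good to about 2 mm. A picture is of the moment at which its call begins. There is no depth.
- workorder.finish_job(): hands the job in, once; it reports no verdict.
The state is a dict: "time": time; "joints": joint angles; "joint_velocities": joint speeds; "joint_torque": joint torques, N m; "ee_pos": TCP position; "tcp_rot": TCP orientation; "wrist_force": force on the tool from outside, world axes, zero at the start; "moment": the same for the moment, N m; "gripper_width": opening from 0.0 (shut) to 1.0 (fully open).
Only numpy, scipy, OpenCV 4.12 (cv2) and the standard library are available. Lean on these libraries where they do the work, as an engineer would, in place of code of your own. Each camera call takes 0.05 s, during which the arm holds its last target.

## Working session

There is one attempt and no reset: what is moved stays moved. The work goes in short steps, Python scripts to look and compute and a tool call to move; the robot and the scene stay as the last step left them, time stands still between calls to the robot, and variables do not carry over. Pictures are saved under pics/ and viewed, and the job is handed in when it is done.

Besides the shell and the picture viewer there is one more tool, called as name([rows], argument=value, ...), one row to a line, values as JSON. send_rows: Moves the arm, as the interface text tells. Its arguments: {"type":"object","properties":{"motion":{"type":"array"}},"required":["motion"]}

```bash
ls; mkdir -p pics; cat > h.py <<'E'
import numpy as np,cv2
from workcell import sense,viewer,workorder
def grab(name,fn):
    d=viewer.get_image(name); cv2.imwrite('pics/'+fn+'.png',d['image']); np.savez('pics/'+fn+'.npz',K=d['intrinsics'],R=d['R'],t=d['t']); return d
def load(fn):
    d=np.load('pics/'+fn+'.npz'); return d['K'],d['R'],d['t']
def ray(fn,uv):
    K,R,t=load(fn); c=-R.T@t; v=R.T@np.linalg.inv(K)@np.array([uv[0],uv[1],1.]); return c,v/np.linalg.norm(v)
def atz(fn,uv,z):
    c,v=ray(fn,uv); return c+v*(z-c[2])/v[2]
def proj(fn,X):
    K,R,t=load(fn); p=K@(R@np.array(X,float)+t); return p[:2]/p[2]
def tri(*obs):
    A=np.zeros((3,3));b=np.zeros(3);rs=[]
    for fn,uv in obs:
        c,v=ray(fn,uv);P=np.eye(3)-np.outer(v,v);A+=P;b+=P@c;rs.append((c,P))
    X=np.linalg.solve(A,b); return X,[np.linalg.norm(P@(X-c)) for c,P in rs]
def crop(fn,x0,y0,x1,y1,out):
    im=cv2.imread('pics/'+fn+'.png')[y0:y1,x0:x1]; s=min(800/(x1-x0),600/(y1-y0)); 
    cv2.imwrite('pics/'+out+'.png',cv2.resize(im,None,fx=s,fy=s,interpolation=cv2.INTER_CUBIC)); print('scale',s)
E
python3 - <<'E'
from h import *
s=sense(); print(s)
for n in ['scene','top','wrist']:
    d=grab(n,n+'0'); print(n,-d['R'].T@d['t'],d['R'][2],d['intrinsics'][0,0])
E
```

```text
pics
{'time': 0.0, 'joints': array([ 1.44250289,  0.50835327, -0.23754844,  1.50115443,  0.12566729,
        1.14887971, -0.15480314]), 'joint_velocities': array([-3.77404156e-04, -1.47679625e-03,  5.41770524e-04, -8.45607643e-04,
        1.93088701e-03, -9.21620227e-05, -9.90533508e-05]), 'joint_torque': array([ 1.09760618e-03, -6.20603657e+01, -2.18604371e+00, -2.49657726e+01,
        1.28104730e-02,  1.21928490e-02,  2.29057127e-05]), 'ee_pos': array([ 0.14462775, -0.60753307,  0.24141342]), 'tcp_rot': array([-3.14158290e+00,  1.80824117e-03, -1.33697899e+00]), 'wrist_force': array([-0.27176858,  0.39269211,  0.39458805]), 'moment': array([ 0.00335979, -0.01109601, -0.06302404]), 'gripper_width': 0.9974082729596297}
scene [1.58107322 0.63342457 1.27346933] [-0.60531991 -0.39904383 -0.68873205] 513.5082957784492
top [ 0.39947807 -0.05139822  1.25134811] [ 0.12026869 -0.01551079 -0.9926202 ] 401.52753286879084
wrist [ 0.20853056 -0.59180865  0.37292125] [-0.25516385 -0.05925474 -0.96508045] 312.2654656204916
```

View pics/scene0.png

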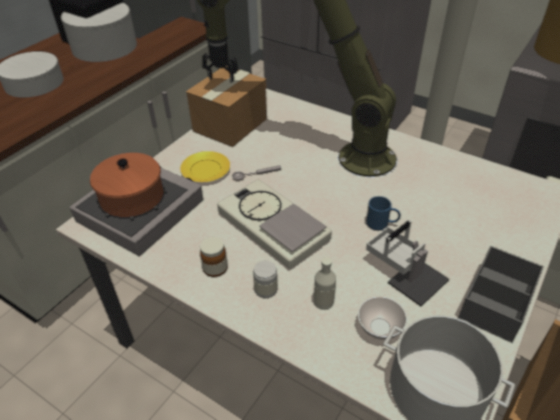

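View pics/top0.png

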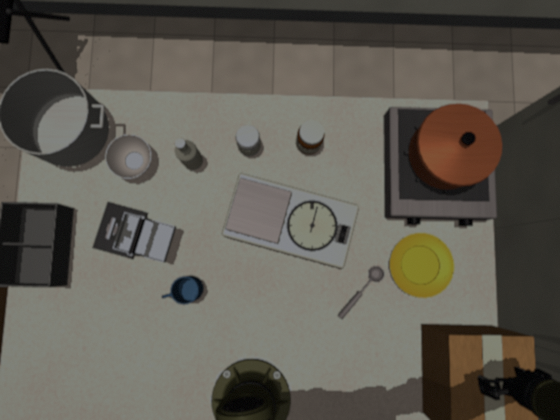

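View pics/wrist0.png

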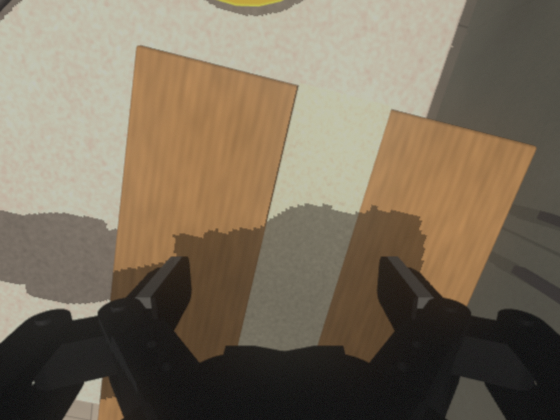

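```bash
python3 - <<'E'
from h import *
crop('top0',80,180,220,285,'c1');crop('top0',215,165,365,275,'c2');crop('scene0',350,200,460,310,'c3');crop('scene0',210,170,340,267,'c4')
E
```

```text
scale 5.714285714285714
scale 5.333333333333333
scale 5.454545454545454
scale 6.153846153846154
```

View pics/c1.png

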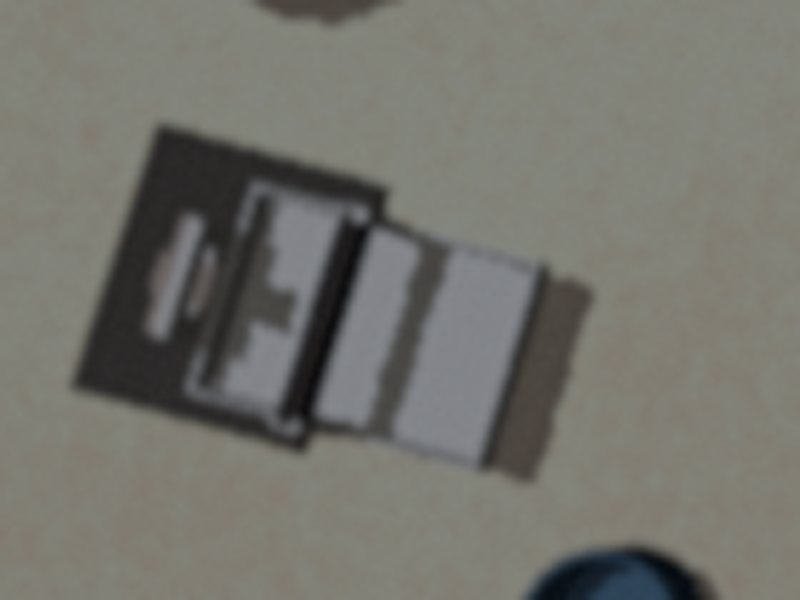

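View pics/c2.png

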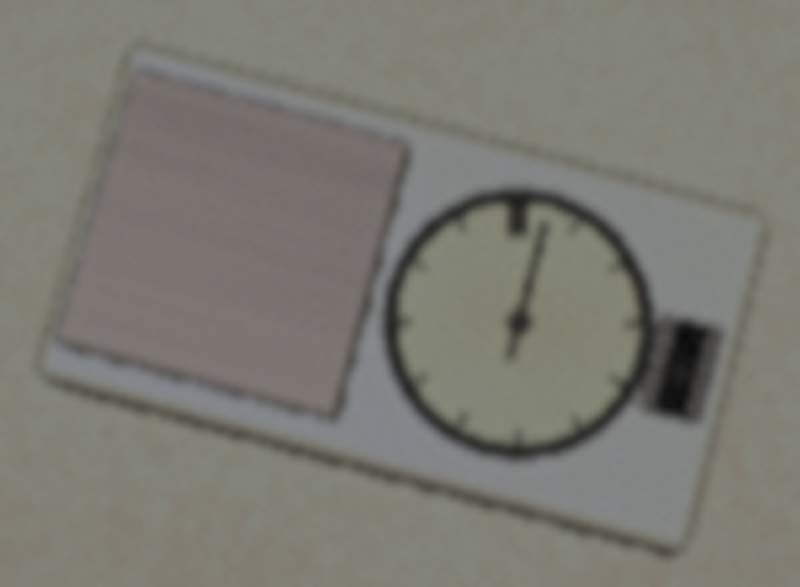

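View pics/c3.png

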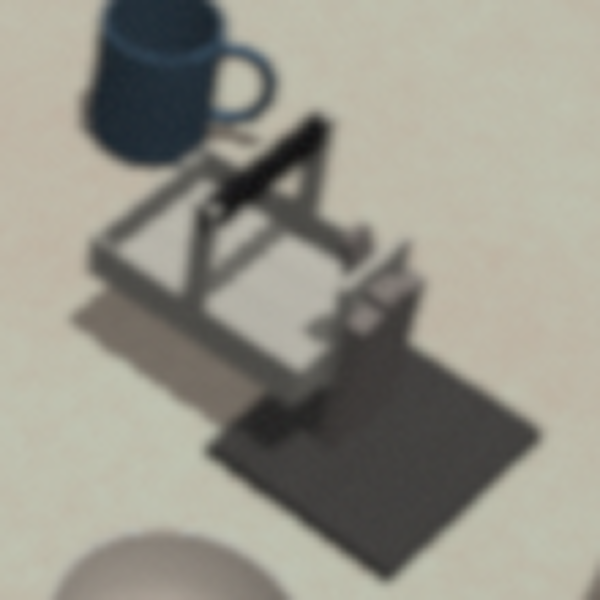

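View pics/c4.png

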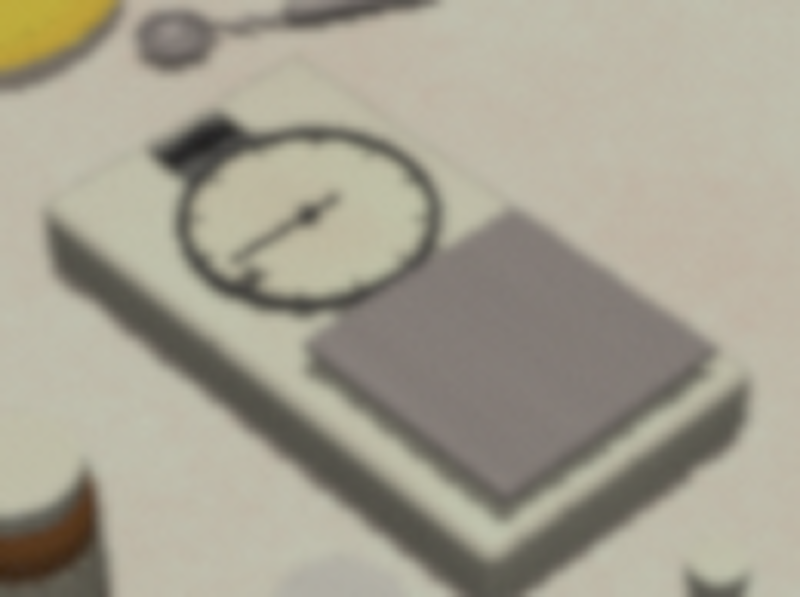

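```bash
python3 - <<'E'
from h import *
np.set_printoptions(precision=4,suppress=True)
c1=lambda x,y:('top0',(80+x/5.7143,180+y/5.7143))
c2=lambda x,y:('top0',(215+x/5.3333,165+y/5.3333))
c3=lambda x,y:('scene0',(350+x/5.4545,200+y/5.4545))
c4=lambda x,y:('scene0',(210+x/6.1538,170+y/6.1538))
for n,a,b in [('bar mid',c1(328,317),c3(267,158)),
 ('bar +x end',c1(357,222),c3(215,197)),('bar -x end',c1(298,415),c3(320,120)),
 ('dial',c2(518,322),c4(308,214)),('wheel',c2(685,368),c4(205,137)),
 ('plat A',c2(137,72),c4(508,500)),('plat B',c2(408,147),c4(312,345)),('plat C',c2(335,418),c4(512,210)),('plat D',c2(62,345),c4(715,352)),
 ('upright mid top',c1(172,275),c3(385,300)),
 ]:
    print(n,*tri(a,b))
P=[tri(c2(*a),c4(*b))[0] for a,b in [((137,72),(508,500)),((408,147),(312,345)),((335,418),(512,210)),((62,345),(715,352))]]
print(np.mean(P,0)); print([np.linalg.norm(P[i]-P[(i+1)%4]) for i in range(4)])
Q=[atz(*c2(*a),.079) for a in [(137,72),(408,147),(335,418),(62,345)]]; print(np.mean(Q,0))
for i,j in((0,1),(3,2)): d=Q[i]-Q[j]; print(np.degrees(np.arctan2(d[1],d[0]))-90)
for i,j in((0,3),(1,2)): d=Q[i]-Q[j]; print(np.degrees(np.arctan2(d[1],d[0])))
E
```

```text
bar mid [0.4654 0.3155 0.1574] [np.float64(0.002901475272591107), np.float64(0.002901475272591175)]
bar +x end [0.5108 0.3041 0.1595] [np.float64(0.0029468673344648314), np.float64(0.0029468673344649394)]
bar -x end [0.4187 0.3277 0.1548] [np.float64(0.003172376572090946), np.float64(0.0031723765720908675)]
dial [ 0.5147 -0.1697  0.0617] [np.float64(0.0010197601152516736), np.float64(0.0010197601152516244)]
wheel [ 0.4905 -0.2622  0.0599] [np.float64(0.0027769635092060214), np.float64(0.002776963509206148)]
plat A [0.6488 0.0476 0.0712] [np.float64(0.0019267602679958918), np.float64(0.0019267602679957654)]
plat B [ 0.6094 -0.1039  0.0711] [np.float64(0.003351194638903953), np.float64(0.0033511946389040625)]
plat C [ 0.4582 -0.0684  0.07  ] [np.float64(0.0012950004378162105), np.float64(0.001295000437816234)]
plat D [0.4949 0.0837 0.0679] [np.float64(0.0015023668113171313), np.float64(0.0015023668113170203)]
upright mid top [0.4882 0.4054 0.114 ] [np.float64(0.00019290480906289834), np.float64(0.0001929048090629291)]
[ 0.5528 -0.0103  0.0701]
[np.float64(0.1565295932917806), np.float64(0.1553222424150998), np.float64(0.15641531219119584), np.float64(0.158047933271783)]
[ 0.5527 -0.0124  0.079 ]
-14.19777515251863
-13.59072801048616
-13.143162812488985
-13.769450845616005
```

send_rows([
  [[-10,-11,-8],[0,0,-0.3],0],
  [[-20,-22,-11],[0,0,-0.6],0],
  [[-43,-47,-11],[0,0,-1.3],0],
  [[-43,-47,-11],[0,0,-1.3],0],
  [[-43,-47,-11],[0,0,-1.3],0],
  [[-43,-47,-11],[0,0,-1.3],0],
  [[-43,-47,-11],[0,0,-1.3],0],
  [[-43,-47,-11],[0,0,-1.3],0],
  [[-43,-47,-11],[0,0,-1.3],0],
  [[-43,-47,-11],[0,0,-1.3],0],
  [[-43,-47,-11],[0,0,-1.3],0],
  [[-43,-47,-11],[0,0,-1.3],0],
  [[-43,-47,-11],[0,0,-1.3],0],
  [[-43,-47,-11],[0,0,-1.3],0],
  [[-43,-47,-11],[0,0,-1.3],0],
  [[-43,-47,-11],[0,0,-1.3],0],
  [[-43,-47,-11],[0,0,-1.3],0],
  [[-43,-47,-11],[0,0,-1.3],0],
  [[-43,-47,-11],[0,0,-1.3],0],
  [[-43,-47,-11],[0,0,-1.3],0],
])

```text
time: 1.82
ee_pos: [0.5017, -0.0824, 0.3519]
tcp_rot: [3.141, 0.001, -0.039]
wrist_force: [-0.9, -0.5, 0.2]
gripper_width: 1.0
```

```bash
python3 - <<'E'
from h import *
s=sense();print(s['joints'].round(3))
d=grab('wrist','w1');print(-d['R'].T@d['t'],d['R'][2])
E
```

```text
[ 0.672  0.306 -0.776  1.595  0.22   1.331 -0.172]
[ 0.50390527 -0.01558449  0.48323176] [-0.01151761 -0.26236266 -0.9649006 ]
```

View pics/w1.png

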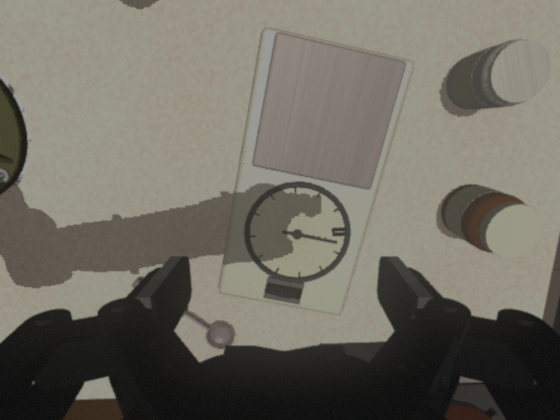

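send_rows([
  [[-5.3,-39.6,0],[0,0,-1.36],0],
  [[-5.3,-39.6,0],[0,0,-1.36],0],
  [[-5.3,-39.6,0],[0,0,-1.36],0],
  [[-5.3,-39.6,0],[0,0,-1.36],0],
  [[-5.3,-39.6,0],[0,0,-1.36],0],
  [[-5.3,-39.6,0],[0,0,-1.36],0],
  [[-5.3,-39.6,0],[0,0,-1.36],0],
  [[-5.3,-39.6,0],[0,0,-1.36],0],
  [[-5.3,-39.6,0],[0,0,-1.36],0],
  [[-5.3,-39.6,0],[0,0,-1.36],0],
  [[-5.3,-39.6,0],[0,0,-1.36],0],
  [[-5.3,-39.6,0],[0,0,-1.36],0],
  [[-5.3,-39.6,0],[0,0,-1.36],0],
  [[-5.3,-39.6,0],[0,0,-1.36],0],
  [[-5.3,-39.6,0],[0,0,-1.36],0],
])

```text
time: 3.12
ee_pos: [0.4649, 0.3152, 0.3523]
tcp_rot: [3.141, 0.001, 1.318]
wrist_force: [-0.5, 0.2, -0.6]
gripper_width: 1.0
```

```bash
python3 - <<'E'
from h import *
s=sense();print(s['joints'].round(3),s['ee_pos'],s['tcp_rot'])
d=grab('wrist','w2');print(-d['R'].T@d['t'],d['R'][2])
E
```

```text
[ 0.033  0.503 -1.134  1.464  0.456  1.462  0.216] [0.4648957  0.31521976 0.35234117] [3.14080550e+00 7.23095665e-04 1.31750577e+00]
[0.40027132 0.33259381 0.48369356] [ 0.25384396 -0.06648031 -0.96495783]
```

View pics/w2.png

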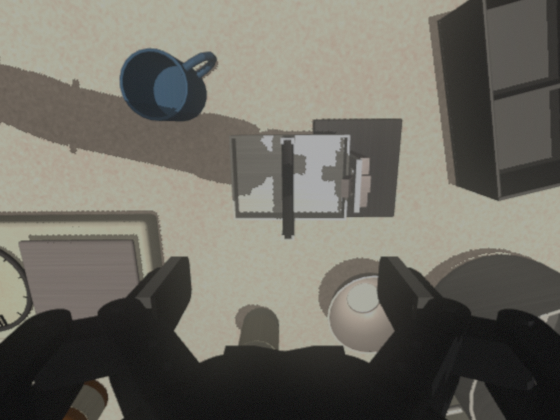

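send_rows([
  [[0,0,4],[0,0,0],0],
  [[0,0,8],[0,0,0],0],
  [[0,0,8],[0,0,0],0],
  [[0,0,8],[0,0,0],0],
  [[0,0,8],[0,0,0],0],
])

```text
time: 3.58
ee_pos: [0.4646, 0.3174, 0.2744]
tcp_rot: [3.141, -0.002, 1.322]
wrist_force: [-0.3, -0.2, 0.1]
gripper_width: 0.998
```

```bash
python3 - <<'E'
from h import *
s=sense();print(s['joints'].round(3),s['ee_pos'],s['tcp_rot'])
d=grab('wrist','w3');print(-d['R'].T@d['t'],d['R'][2])
crop('w2',220,110,410,250,'c5');crop('w3',170,40,450,250,'c6');crop('w1',215,20,425,320,'c7')
E
```

```text
[ 0.023  0.557 -1.106  1.611  0.513  1.295  0.156] [0.46464273 0.31739702 0.27437309] [ 3.14079962e+00 -1.91977826e-03  1.32181049e+00]
[0.39987945 0.33414676 0.40573082] [ 0.25483606 -0.0629538  -0.96493285]
scale 4.2105263157894735
scale 2.857142857142857
scale 2.0
```

View pics/c5.png

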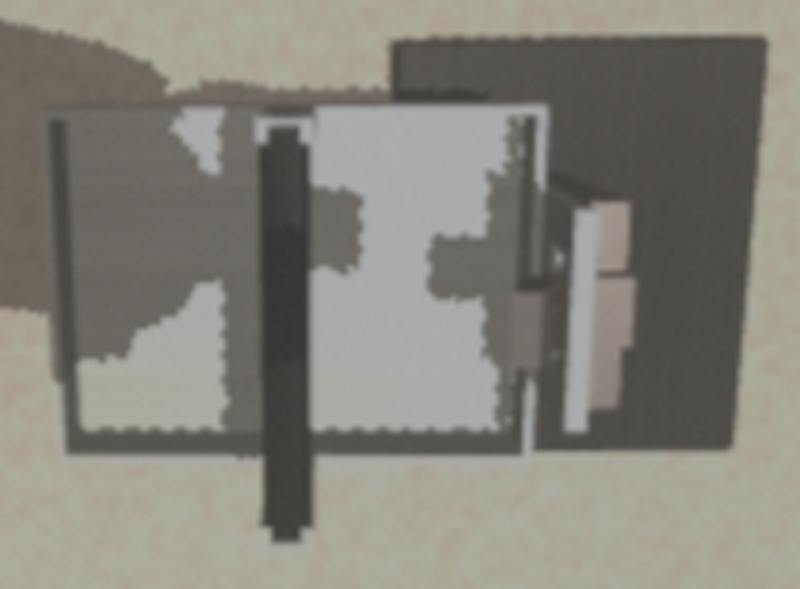

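View pics/w3.png

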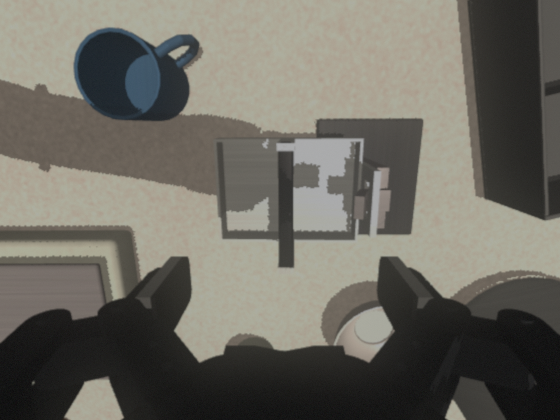

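View pics/c6.png

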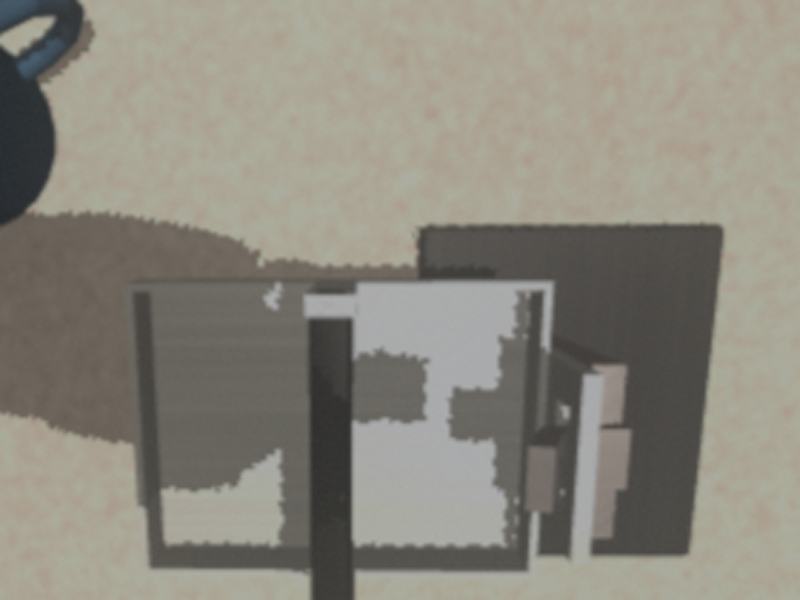

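View pics/c7.png

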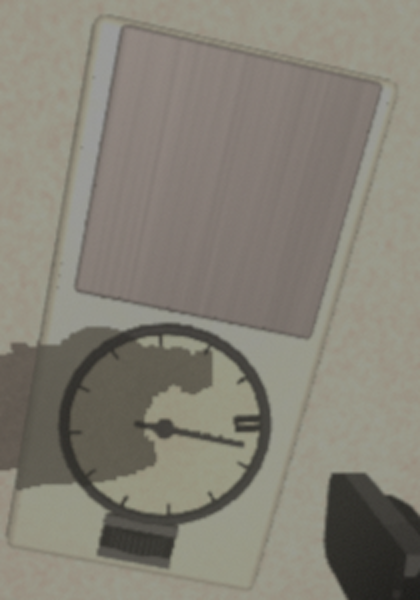

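```bash
python3 - <<'E'
from h import *
np.set_printoptions(precision=4,suppress=True)
c5=lambda x,y:('w2',(220+x/4.2105,110+y/4.2105))
c6=lambda x,y:('w3',(170+x/2.857,40+y/2.857))
t1=lambda x,y:('top0',(80+x/5.7143,180+y/5.7143))
c7=lambda x,y:('w1',(215+x/2,20+y/2))
c2=lambda x,y:('top0',(215+x/5.3333,165+y/5.3333))
yaw=np.radians(-14.2);ex=np.array([np.cos(yaw),np.sin(yaw),0]);ey=np.array([-np.sin(yaw),np.cos(yaw),0])
def rep(n,X): print(n,X, 'pan xy',X@ex,X@ey)
for n,a,b in [('bar+x',c5(286.5,527),('w3',(286.3,267))),('bar-x',c5(285,130),c6(331,317)),
  ('tip',c5(528,330),c6(541,478)),('tabtop +x',c5(576,432),c6(582,560)),('tabtop -x',c5(583,208),c6(594,373)),
  ('rim -y+x',c5(67,455),c6(150,570)),('rim -y-x',c5(46,106),c6(131,284)),('rim +y -x',c5(548,104),c6(553,284)),('rim+y+x',c5(528,455),c6(528,570))]:
    X,e=tri(a,b); rep(n,X); 
print('with z')
for n,a,z in [('bar+x',c5(286.5,527),.165),('bar-x',c5(285,130),.165),('bar+x',('w3',(286.3,267)),.165),('bar-x',c6(331,317),.165),('bar+x t',t1(357,222),.165),('bar-x t',t1(298,415),.165),
 ('tip2',c5(528,330),.150),('tip3',c6(541,478),.15),('tab2',c5(580,320),.14),('tab3',c6(588,466),.14)]:
    rep(n,atz(*a,z))
Q=[atz(*c7(*a),.079) for a in [(122,27),(381,85),(312,338),(76,290)]]; print(Q,np.mean(Q,0))
for i,j in((1,2),(0,3)): d=Q[i]-Q[j]; print(np.degrees(np.arctan2(d[1],d[0])))
for i,j in((0,1),(3,2)): d=Q[j]-Q[i]; print(np.degrees(np.arctan2(d[1],d[0])),np.linalg.norm(d))
for a,b in [((165,428),(518,322)),((136,540),(685,368))]: print(tri(c7(*a),c2(*b)),atz(*c7(*a),.06))
E
```

```text
bar+x [0.5161 0.3072 0.1586] pan xy 0.4249760706881534 0.42437518503160454
bar-x [0.4124 0.3322 0.2529] pan xy 0.3182856863002769 0.42318085522764004
tip [0.4844 0.3813 0.1421] pan xy 0.37608065425062176 0.48844255046312235
tabtop +x [0.518  0.3902 0.1329] pan xy 0.40646414520201635 0.5053459121538517
tabtop -x [0.4546 0.3996 0.1521] pan xy 0.3427072329924828 0.4989513495965311
rim -y+x [0.5003 0.241  0.0895] pan xy 0.42588996293091586 0.3563410236322029
rim -y-x [0.3973 0.2664 0.0921] pan xy 0.31981461330166594 0.3556945561721591
rim +y -x [0.4332 0.4072 0.0917] pan xy 0.32001685057268003 0.5010495987164206
rim+y+x [0.5418 0.382  0.0745] pan xy 0.4314982442849478 0.5032186860490546
with z
bar+x [0.5138 0.3076 0.165 ] pan xy 0.42264243845414123 0.42424000017460906
bar-x [0.4169 0.3319 0.165 ] pan xy 0.32278538501209375 0.42406848503697
bar+x [0.5131 0.3079 0.165 ] pan xy 0.42188943579627214 0.42437540094222054
bar-x [0.4196 0.3311 0.165 ] pan xy 0.3255404624207571 0.4239427040637763
bar+x t [0.5116 0.2996 0.165 ] pan xy 0.42248977952986294 0.4159526788814121
bar-x t [0.4201 0.3213 0.
[... 200 characters left out ...]
4
tab2 [0.4857 0.3955 0.14  ] pan xy 0.37384721420581124 0.5025710992551802
tab3 [0.4849 0.3963 0.14  ] pan xy 0.3728705918358247 0.5031491465625805
[array([0.4982, 0.0862, 0.079 ]), array([0.6507, 0.0491, 0.079 ]), array([ 0.6149, -0.1029,  0.079 ]), array([ 0.4615, -0.0652,  0.079 ])] [ 0.5563 -0.0082  0.079 ]
76.74947487735987
76.37224365655575
-13.665035946081346 0.15691545509253074
-13.776648891473897 0.15794396997212573
(array([ 0.5167, -0.1718,  0.0514]), [np.float64(0.00047266112720059894), np.float64(0.0004726611272004201)]) [ 0.5169 -0.1688  0.06  ]
(array([ 0.4926, -0.2675,  0.0431]), [np.float64(0.0005994485031674796), np.float64(0.0005994485031675624)]) [ 0.4925 -0.2576  0.06  ]
```

```bash
python3 - <<'E'
from h import *
from scipy.spatial.transform import Rotation as Ro
np.set_printoptions(precision=4,suppress=True)
s=sense(); R=Ro.from_euler('xyz',s['tcp_rot']).as_matrix(); p=s['ee_pos']
for dz in (-.02,0,.011,.1): print(dz,proj('w3',p+R[:,2]*dz))
K,Rc,t=load('w3'); print('cam in tool',R.T@(-Rc.T@t-p)); print(R.T@Rc.T)
yaw=np.radians(-14.2);ex=np.array([np.cos(yaw),np.sin(yaw),0]);ey=np.array([-np.sin(yaw),np.cos(yaw),0])
print('tcp pan',p@ex,p@ey, np.degrees(s['tcp_rot'][2]))
crop('w3',140,240,420,420,'c8')
E
```

```text
-0.02 [283.6769 297.6553]
0 [283.755 274.41 ]
0.011 [283.7896 264.102 ]
0.1 [283.9572 214.1928]
cam in tool [ 0.0002 -0.0667 -0.131 ]
[[ 1.      0.0002 -0.0011]
 [ 0.0001  0.9654  0.2609]
 [ 0.0011 -0.2609  0.9654]]
tcp pan 0.37259167918163777 0.42213658411972355 75.74659203480218
scale 2.857142857142857
```

View pics/c8.png

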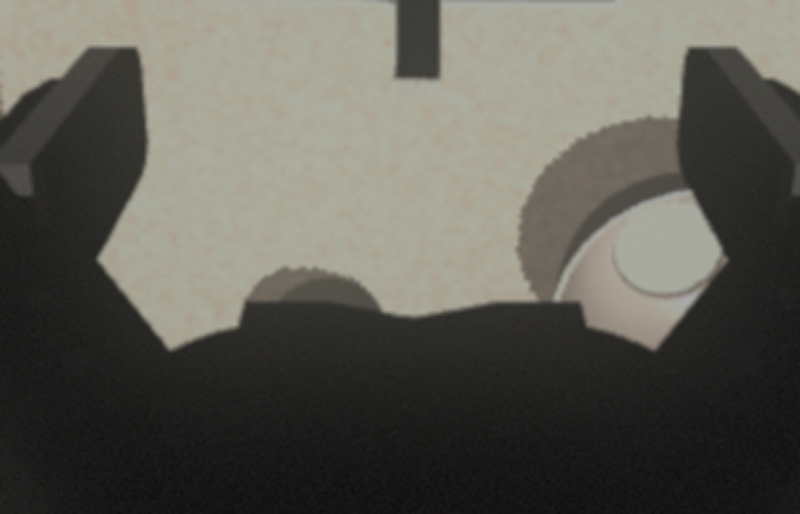

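```bash
cat > fit.py <<'E'
from h import *
from scipy.spatial.transform import Rotation as Ro
from scipy.optimize import least_squares
np.set_printoptions(precision=4,suppress=True)
c5=lambda x,y:('w2',(220+x/4.2105,110+y/4.2105))
c6=lambda x,y:('w3',(170+x/2.857,40+y/2.857))
obs=[((55,0,105),c5(286.5,527),1),((55,0,105),('w3',(286.3,267)),1),((-50,0,105),c5(285,130),0),((-50,0,105),c6(331,317),0),
 ((55,-75,30),c5(67,455),1),((55,-75,30),c6(150,570),1),((-55,-75,30),c5(46,106),1),((-55,-75,30),c6(131,284),1),
 ((-55,75,30),c5(548,104),1),((-55,75,30),c6(553,284),1),((55,75,30),c5(530,457),1),((55,75,30),c6(528,572),1),
 ((30,75,80),c5(565,432),1),((30,81,80),c5(588,432),1),((-30,81,80),c5(599,208),1),((-30,75,80),c5(573,208),1),
 ((30,75,80),c6(570,560),1),((30,81,80),c6(590,560),1),((-30,81,80),c6(605,374),1),((-30,75,80),c6(583,374),1)]
def X(q,m): return q[:3]+(Ro.from_euler('z',-14.2,degrees=True)*Ro.from_rotvec(q[3:])).apply(np.array(m)/1000)
def f(q):
    r=[]
    for m,(fn,uv),w in obs:
        d=proj(fn,X(q,m))-np.array(uv); r+=[d[0],d[1]*w]
    return np.array(r)
s=least_squares(f,[.465,.316,.06,0,0,0],loss='soft_l1')
q=s.x; print(q[:3],np.degrees(q[3:]),'grip',X(q,(0,0,94)),'window',X(q,(0,78,56)))
print(f(q).reshape(-1,2).round(1).tolist())
np.save('q.npy',q)
yaw=np.radians(-14.2);ex=np.array([np.cos(yaw),np.sin(yaw),0]);ey=np.array([-np.sin(yaw),np.cos(yaw),0])
for n in ['grip','win']:
    x=X(q,(0,0,94) if n=='grip' else (0,78,56)); print(n,x@ex,x@ey,x[2])
print('tip from w2/w3 z.15', [atz(*a,.150)@ey for a in (c5(528,330),c6(541,478))],[atz(*a,.150)@ex for a in (c5(528,330),c6(541,478))])
for n,uvs in (('barb top edges',[c5(512,290),c5(545,370),c6(528,445),c6(555,512)]),):
    for a in uvs: x=atz(*a,.15);print(n,x@ex,x@ey)
E
python3 fit.py
```

```text
[0.4688 0.3247 0.0511] [2.8108 0.3138 0.1272] grip [0.4682 0.3201 0.145 ] window [0.4874 0.3975 0.1108]
[[0.4, 3.7], [0.3, 4.2], [0.3, 0.0], [0.6, -0.0], [-0.6, 0.3], [-0.2, -0.3], [0.1, 0.3], [0.4, -0.8], [0.4, 0.0], [0.5, -1.0], [0.6, 0.7], [2.7, 0.8], [-0.6, -1.0], [-0.8, -1.0], [-0.3, 0.2], [0.4, 0.2], [-0.6, -0.4], [-1.0, -0.3], [-1.1, -0.1], [-0.4, -0.2]]
grip 0.3753565025547056 0.42515106823092175 0.14497327649682498
win 0.374983833451745 0.5049202573594465 0.11084502451232756
tip from w2/w3 z.15 [np.float64(0.48690343805737213), np.float64(0.48641929833707664)] [np.float64(0.37444281127977347), np.float64(0.37399464580830416)]
barb top edges 0.36398151527462685 0.48231989037350936
barb top edges 0.38507665966063553 0.4918224312112726
barb top edges 0.3639524021184014 0.48197118711148607
barb top edges 0.3845554760419811 0.4912788387268985
```

send_rows([
  [[0.2,0.2,2],[0,0.049,0],0.5],
  [[0.2,0.2,2],[0,0.049,0],0.5],
  [[0.2,0.2,2],[0,0.049,0],0.5],
  [[0.2,0.2,2],[0,0.049,0],0.5],
  [[0.2,0.2,5],[0,0.049,0],0.5],
  [[0.2,0.2,5],[0,0.049,0],0.5],
  [[0.2,0.2,5],[0,0.049,0],0.5],
  [[0.2,0.2,5],[0,0.049,0],0.5],
])

```text
time: 4.3
ee_pos: [0.4666, 0.3191, 0.2237]
tcp_rot: [3.141, -0.05, 1.323]
wrist_force: [-0.2, 0.1, 0.3]
gripper_width: 0.501
```

```bash
python3 - <<'E'
from h import *
s=sense();print(s['joints'].round(3),s['ee_pos'],s['tcp_rot'],s['gripper_width'])
d=grab('wrist','w4')
E
```

```text
[ 0.042  0.591 -1.093  1.718  0.557  1.137  0.122] [0.46662355 0.31905273 0.22366982] [ 3.1412992  -0.04972396  1.32343534] 0.5008222789271165
```

View pics/w4.png

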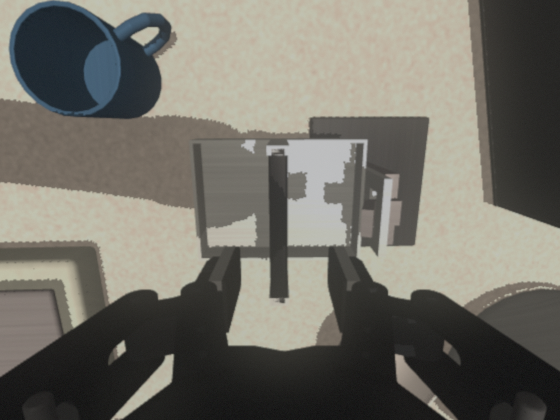

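send_rows([
  [[-0.35,0,3],[0,0,0],0.5],
  [[-0.35,0,6],[0,0,0],0.5],
  [[-0.35,0,8.1],[0,0,0],0.5],
  [[-0.35,0,8.1],[0,0,0],0.5],
  [[-0.35,0,8.1],[0,0,0],0.5],
])

```text
time: 4.77
ee_pos: [0.4666, 0.3192, 0.1419]
tcp_rot: [-3.141, -0.049, 1.323]
wrist_force: [-0.3, 0.0, 0.2]
gripper_width: 0.502
```

```bash
python3 - <<'E'
from h import *
s=sense();print(s['joints'].round(3),s['ee_pos'],s['tcp_rot'],s['gripper_width'],s['wrist_force'])
d=grab('wrist','w5');grab('scene','s5');crop('s5',350,150,490,290,'c9')
E
```

```text
[-0.008  0.673 -1.016  1.825  0.663  0.982  0.032] [0.46661026 0.31917555 0.14186323] [-3.14102999 -0.04889411  1.32332783] 0.5015567800816384 [-0.30846397  0.04462392  0.24892326]
scale 4.285714285714286
```

View pics/w5.png

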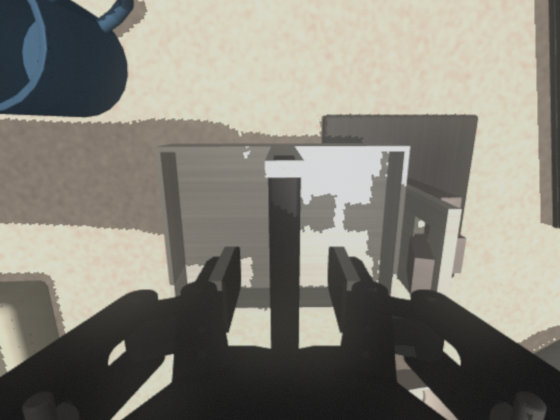

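View pics/c9.png

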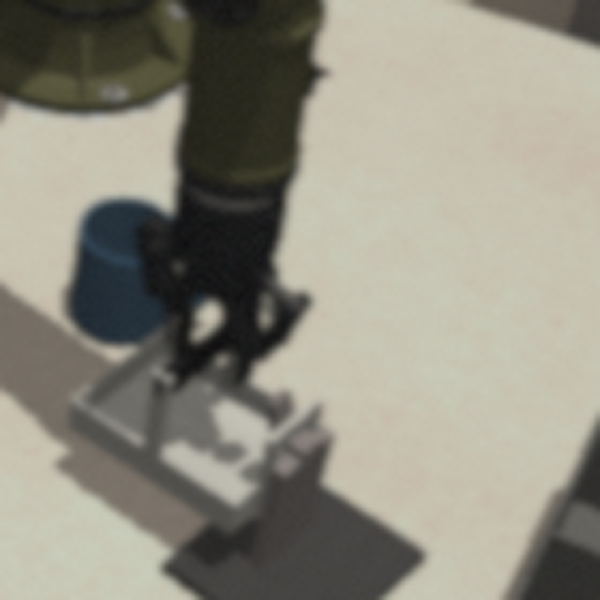

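send_rows([
  [[0,0,0.3],[0,0,0],0.7],
  [[0,0,0.3],[0,0,0],0.8],
  [[0,0,0.3],[0,0,0],1],
  [[0,0,0.3],[0,0,0],1],
  [[0,0,0.3],[0,0,0],1],
  [[0,0,0.3],[0,0,0],1],
  [[0,0,0.3],[0,0,0],1],
  [[0,0,0.3],[0,0,0],1],
])

```text
time: 5.53
ee_pos: [0.4668, 0.3187, 0.1386]
tcp_rot: [3.141, -0.049, 1.323]
wrist_force: [-0.3, -4.4, 5.9]
gripper_width: 0.134
```

```bash
python3 - <<'E'
from h import *
s=sense();print(s['joints'].round(3),s['ee_pos'],s['tcp_rot'],s['gripper_width'],s['wrist_force'],s['moment'])
d=grab('wrist','w6');crop('w6',140,100,480,355,'c10')
E
```

```text
[-0.01   0.675 -1.012  1.83   0.669  0.975  0.027] [0.46682507 0.31866736 0.13863145] [ 3.14093085 -0.04868457  1.32275135] 0.13423970538506938 [-0.33767072 -4.3762328   5.93562706] [-0.60937393  0.11461192  0.03979251]
scale 2.3529411764705883
```

View pics/c10.png

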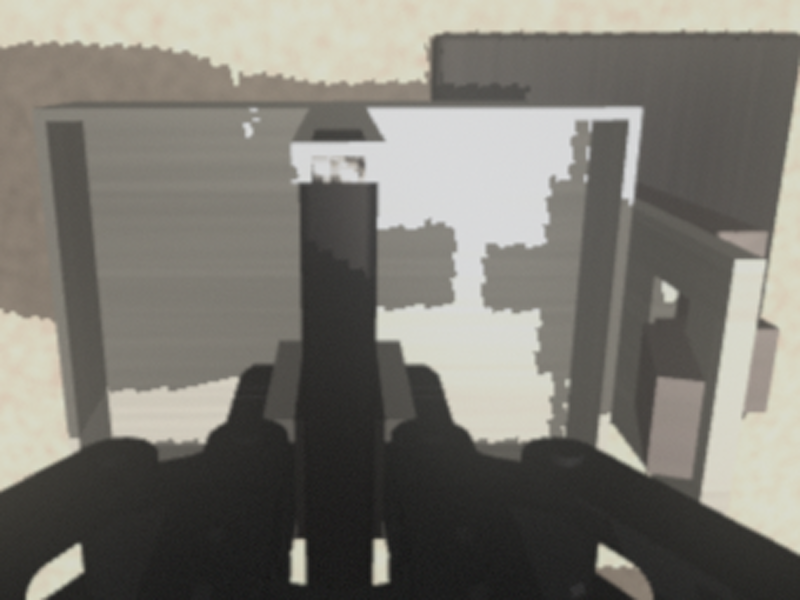

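```bash
cat > plan.py <<'E'
import numpy as np
def seg(p,a,b):
    d=b-a;t=np.clip(((p-a)@d)/(d@d),0,1);return np.linalg.norm(p-(a+t[:,None]*d),axis=1)
def rect(y0,y1,z0,z1):
    g=np.arange(0,1.001,.05);P=[]
    for k in g: P+=[(y0+(y1-y0)*k,z0),(y0+(y1-y0)*k,z1),(y0,z0+(z1-z0)*k),(y1,z0+(z1-z0)*k)]
    return np.array(P)
pts=np.vstack([rect(75,81,0,47),rect(75,81,65,80),rect(-75,75,0,30)])-np.array([78,56])
H=[np.array(p,float) for p in [(0,121),(-12,121),(-12-30*np.cos(np.radians(70)),121+30*np.sin(np.radians(70)))]]
def clear(u,z,th):   # th deg, free end up positive
    a=np.radians(-th);R=np.array([[np.cos(a),-np.sin(a)],[np.sin(a),np.cos(a)]])
    P=pts@R.T+np.array([u,z])
    d=np.minimum(seg(P,H[0],H[1]),seg(P,H[1],H[2]))-4
    # upright box
    q=np.stack([np.maximum(-P[:,0],P[:,0]-12),P[:,1]-117],1)
    o=np.linalg.norm(np.maximum(q,0),axis=1)+np.minimum(q.max(1),0)
    return min(d.min(),o.min())
if __name__=='__main__':
    print('hang',clear(-5.7,116,-2.8))
    for th in (-2.8,0,10,20,30,35,40,43,46,50):
        best=max((clear(u,z,th),u,z) for u in np.arange(-22,-3,.5) for z in np.arange(112,140,.5))
        print(th,best)
    for th in (40,43,46):
      for s in range(0,46,5):
        d=np.array([-np.cos(np.radians(70)),np.sin(np.radians(70))]);n=np.array([d[1],-d[0]])
        c=H[1]+d*s
        print(th,s,max((clear(*(c+n*k),th),k) for k in np.arange(-6,6.1,.5)))
E
python3 plan.py
```

```text
hang -0.15729407331393475
-2.8 (np.float64(1.2679944794213558), np.float64(-7.0), np.float64(124.5))
0 (np.float64(2.581299438940083), np.float64(-6.0), np.float64(123.0))
10 (np.float64(4.009925823755086), np.float64(-5.5), np.float64(121.0))
20 (np.float64(3.4311731570961683), np.float64(-3.5), np.float64(121.0))
30 (np.float64(3.1340465931836246), np.float64(-10.0), np.float64(122.0))
35 (np.float64(3.1043619253221957), np.float64(-11.0), np.float64(122.5))
40 (np.float64(3.0856963657072463), np.float64(-12.0), np.float64(123.5))
43 (np.float64(3.1469476061001966), np.float64(-12.5), np.float64(124.0))
46 (np.float64(3.2590770704099405), np.float64(-13.0), np.float64(124.5))
50 (np.float64(3.429583343240119), np.float64(-14.0), np.float64(126.5))
40 0 (np.float64(1.9920975889881873), np.float64(3.0))
40 5 (np.float64(2.2942286340599507), np.float64(0.0))
40 10 (np.float64(2.2942286340599436), np.float64(0.0))
40 15 (np.float64(2.294228634059948), np.float64(0.0))
40 20 (np.float64(2.2942286340599436), np.float64(0.0))
40 25 (np.float64(2.2942286340599374), np.float64(0.0))
40 30 (
[... 632 characters left out ...]
8721847667), np.float64(-2.5))
43 40 (np.float64(8.099264059451968), np.float64(-5.0))
43 45 (np.float64(11.103543442354496), np.float64(-6.0))
46 0 (np.float64(1.347325250330595), np.float64(4.0))
46 5 (np.float64(3.0016991895560103), np.float64(0.0))
46 10 (np.float64(3.001699189556005), np.float64(0.0))
46 15 (np.float64(3.0016991895559997), np.float64(0.0))
46 20 (np.float64(3.0016991895560032), np.float64(0.0))
46 25 (np.float64(3.0016991895559997), np.float64(0.0))
46 30 (np.float64(4.001699189556003), np.float64(-1.0))
46 35 (np.float64(5.123559552471294), np.float64(-2.5))
46 40 (np.float64(7.986275354045171), np.float64(-4.5))
46 45 (np.float64(11.587892912654107), np.float64(-6.0))
```

```bash
cat > path.py <<'E'
import numpy as np
from plan import clear
def Rx(a):
    a=np.radians(a);return np.array([[np.cos(a),-np.sin(a)],[np.sin(a),np.cos(a)]])
g=np.array([78,-26.4])
def tcp(u,z,th): return np.array([u,z])-Rx(-th)@g
def rel(start,wp):
    # start,wp: (u,z,th)
    d=Rx(start[2])@(tcp(*wp)-tcp(*start))
    return d[0]/10,-d[1]/10,-np.radians(wp[2]-start[2])
if __name__=='__main__':
    st=(-5.7,116,-2.8)
    for w in [(-6,119,-2.8),(-6,121.5,0),(-6,121.5,5),(-6,121.5,10),(-6.5,121.5,15),(-7.5,121.7,20),(-8.5,122,25),(-10,122,30),(-11,122.5,35),(-12,123.5,40),(-12.6,124,44)]:
        print(w,'clear %.1f'%clear(*w),np.round(rel(st,w),3),tcp(*w))
E
python3 path.py
```

```text
(-6, 119, -2.8) clear 0.3 [-0.015 -0.301 -0.   ] [-85.19651264 141.55819998]
(-6, 121.5, 0) clear 2.1 [ 0.135 -0.929 -0.049] [-84.  147.9]
(-6, 121.5, 5) clear 2.9 [ 0.427 -1.585 -0.136] [-81.40227484 154.59768796]
(-6, 121.5, 10) clear 3.7 [ 0.776 -2.213 -0.223] [-78.23069284 161.04348254]
(-6.5, 121.5, 15) clear 3.4 [ 1.127 -2.811 -0.311] [-75.00939166 167.18832733]
(-7.5, 121.7, 20) clear 2.9 [ 1.481 -3.394 -0.398] [-71.76669264 173.18545637]
(-8.5, 122, 25) clear 2.6 [ 1.881 -3.946 -0.485] [-68.03488528 178.89074999]
(-10, 122, 30) clear 3.1 [ 2.274 -4.425 -0.572] [-64.3499815  183.86307066]
(-11, 122.5, 35) clear 3.1 [ 2.757 -4.902 -0.66 ] [-59.75144153 188.864576  ]
(-12, 123.5, 40) clear 3.1 [ 3.278 -5.377 -0.747] [-54.78187367 193.86100685]
(-12.6, 124, 44) clear 3.2 [ 3.735 -5.686 -0.817] [-50.36952345 197.17392362]
```

send_rows([
  [[-0.02,0,-0.15],[0,0,0],1],
  [[-0.02,0,-0.3],[0,0,0],1],
  [[0.05,0,-0.6],[0,-0.02,0],1],
  [[0.14,0,-0.93],[0,-0.05,0],1],
  [[0.28,0,-1.26],[0,-0.09,0],1],
  [[0.43,0,-1.59],[0,-0.136,0],1],
  [[0.6,0,-1.9],[0,-0.18,0],1],
  [[0.78,0,-2.21],[0,-0.223,0],1],
  [[0.78,0,-2.21],[0,-0.223,0],1],
  [[0.78,0,-2.21],[0,-0.223,0],1],
])

```text
time: 6.42
ee_pos: [0.4679, 0.3264, 0.1601]
tcp_rot: [-3.141, 0.173, 1.324]
wrist_force: [0.5, -0.8, -3.1]
gripper_width: 0.135
```

```bash
python3 - <<'E'
from h import *
np.set_printoptions(precision=4,suppress=True)
s=sense();print(s['joints'].round(3),s['ee_pos'],s['tcp_rot'],s['gripper_width'],s['wrist_force'],s['moment'])
d=grab('wrist','w7');crop('w7',140,100,480,355,'c11');grab('scene','s7');crop('s7',370,200,490,290,'c12')
E
```

```text
[-0.179  0.718 -0.945  1.637  0.638  1.294  0.029] [0.4679 0.3264 0.1601] [-3.1406  0.1725  1.3245] 0.1347470981329869 [ 0.4894 -0.7916 -3.1074] [ 0.3113 -0.0706  0.0187]
scale 2.3529411764705883
scale 6.666666666666667
```

View pics/c11.png

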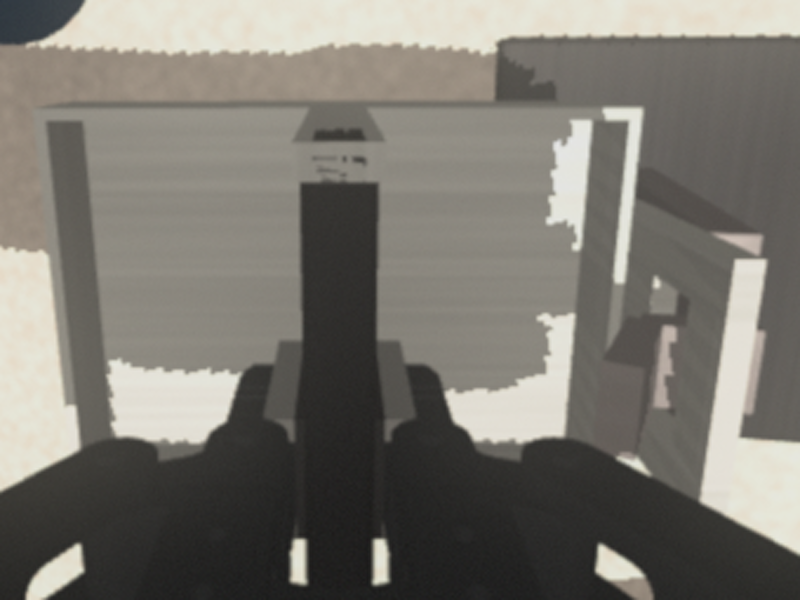

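View pics/c12.png

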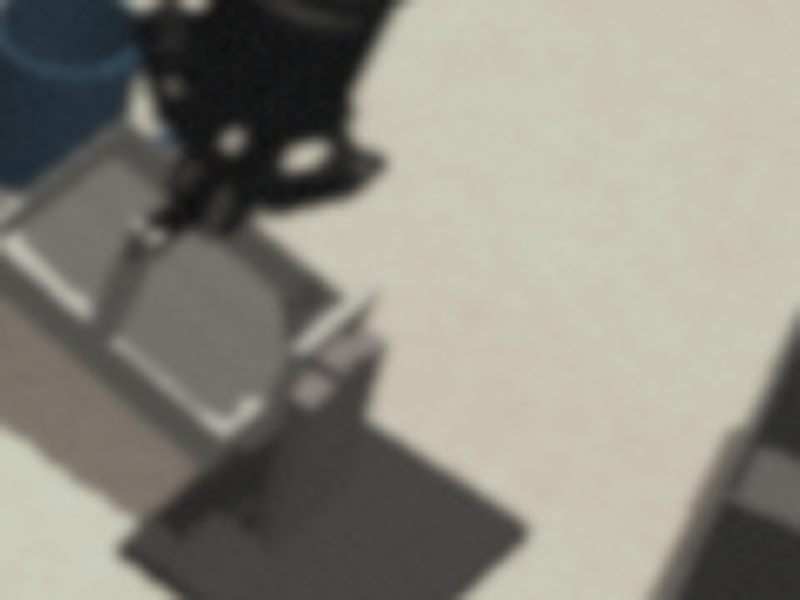

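```bash
python3 - <<'E'
from path import *
st=(-6,121.5,10)
for w in [(-6.5,121.5,15),(-7.5,121.7,20),(-8.5,122,25),(-10,122,30),(-11,122.5,35),(-12,123.5,40),(-12.6,124,44)]: print(w,np.round(rel(st,w),2))
st=(-12.6,124,44)
for s in (3.2,8,13,18,23,28,33,38,45,55,70):
    k=0 if s<28 else 0
    w=(-12-.342*s-.0,121+.94*s,44); print(s,w,clear(*w).round(1),np.round(rel(st,w),2))
E
```

```text
(-6.5, 121.5, 15) [ 0.21 -0.66 -0.09]
(-7.5, 121.7, 20) [ 0.43 -1.31 -0.17]
(-8.5, 122, 25) [ 0.69 -1.93 -0.26]
(-10, 122, 30) [ 0.97 -2.49 -0.35]
(-11, 122.5, 35) [ 1.34 -3.06 -0.44]
(-12, 123.5, 40) [ 1.74 -3.64 -0.52]
(-12.6, 124, 44) [ 2.12 -4.04 -0.59]
3.2 (-13.0944, 124.008, 44) 2.8 [-0.04  0.03 -0.  ]
8 (-14.736, 128.52, 44) 2.8 [-0.47 -0.18 -0.  ]
13 (-16.446, 133.22, 44) 2.8 [-0.92 -0.4  -0.  ]
18 (-18.156, 137.92, 44) 2.8 [-1.37 -0.62 -0.  ]
23 (-19.866, 142.62, 44) 2.8 [-1.82 -0.83 -0.  ]
28 (-21.576, 147.32, 44) 2.8 [-2.27 -1.05 -0.  ]
33 (-23.286, 152.02, 44) 2.8 [-2.72 -1.27 -0.  ]
38 (-24.996000000000002, 156.72, 44) 2.9 [-3.16 -1.49 -0.  ]
45 (-27.39, 163.3, 44) 6.8 [-3.79 -1.8  -0.  ]
55 (-30.810000000000002, 172.7, 44) 15.5 [-4.69 -2.24 -0.  ]
70 (-35.94, 186.8, 44) 29.0 [-6.04 -2.9  -0.  ]
```

send_rows([
  [[0.15,0,-0.32],[0,-0.044,0],1],
  [[0.22,0,-0.67],[0,-0.087,0],1],
  [[0.3,0,-1.0],[0,-0.131,0],1],
  [[0.41,0,-1.31],[0,-0.175,0],1],
  [[0.41,0,-1.31],[0,-0.175,0],1],
])

```text
time: 6.93
ee_pos: [0.4697, 0.3324, 0.1725]
tcp_rot: [-3.141, 0.349, 1.324]
wrist_force: [-0.5, -0.5, -3.3]
gripper_width: 0.131
```

```bash
python3 - <<'E'
from path import *
st=(-7.7,121.7,20)
for w in [(-8.5,122,25),(-10,122,30),(-11,122.5,35),(-12,123.5,40),(-12.6,124,44)]: print(w,np.round(rel(st,w),2))
E
```

```text
(-8.5, 122, 25) [ 0.17 -0.67 -0.09]
(-10, 122, 30) [ 0.35 -1.26 -0.17]
(-11, 122.5, 35) [ 0.61 -1.89 -0.26]
(-12, 123.5, 40) [ 0.91 -2.53 -0.35]
(-12.6, 124, 44) [ 1.21 -2.99 -0.42]
```

send_rows([
  [[0.09,0,-0.34],[0,-0.044,0],1],
  [[0.17,0,-0.67],[0,-0.087,0],1],
  [[0.26,0,-0.97],[0,-0.131,0],1],
  [[0.35,0,-1.26],[0,-0.175,0],1],
  [[0.48,0,-1.57],[0,-0.218,0],1],
  [[0.61,0,-1.89],[0,-0.262,0],1],
  [[0.76,0,-2.2],[0,-0.305,0],1],
  [[0.91,0,-2.53],[0,-0.349,0],1],
  [[1.06,0,-2.76],[0,-0.384,0],1],
  [[1.21,0,-2.99],[0,-0.419,0],1],
  [[1.21,0,-2.99],[0,-0.419,0],1],
  [[1.21,0,-2.99],[0,-0.419,0],1],
])

```text
time: 7.93
ee_pos: [0.4753, 0.3525, 0.1963]
tcp_rot: [3.14, 0.766, 1.322]
wrist_force: [-0.7, -0.4, -3.2]
gripper_width: 0.132
```

```bash
python3 - <<'E'
from h import *
from path import tcp
np.set_printoptions(precision=4,suppress=True)
s=sense();print(s['joints'].round(3),s['ee_pos'],s['tcp_rot'],s['gripper_width'],s['wrist_force'],s['moment'])
yaw=np.radians(-14.25);ey=np.array([-np.sin(yaw),np.cos(yaw),0]); ex=np.array([np.cos(yaw),np.sin(yaw),0])
print('u',s['ee_pos']@ey-.5084,s['ee_pos']@ex,'want',tcp(-12.6,124,44))
d=grab('wrist','w8');crop('w8',140,100,480,355,'c13');grab('scene','s8');crop('s8',370,180,490,270,'c14')
E
```

```text
[-0.648  0.922 -0.508  1.12   0.568  1.953  0.186] [0.4753 0.3525 0.1963] [3.14   0.7663 1.322 ] 0.1315180724734771 [-0.7325 -0.3763 -3.2426] [ 1.3046 -0.3351  0.0372]
u -0.04977620066343269 0.37387947680458006 want [-50.3695 197.1739]
scale 2.3529411764705883
scale 6.666666666666667
```

View pics/c13.png

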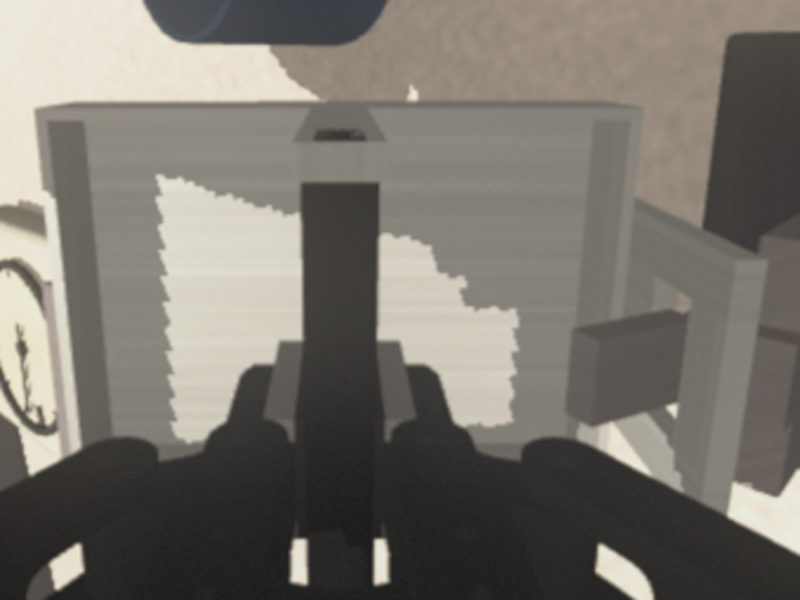

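View pics/c14.png

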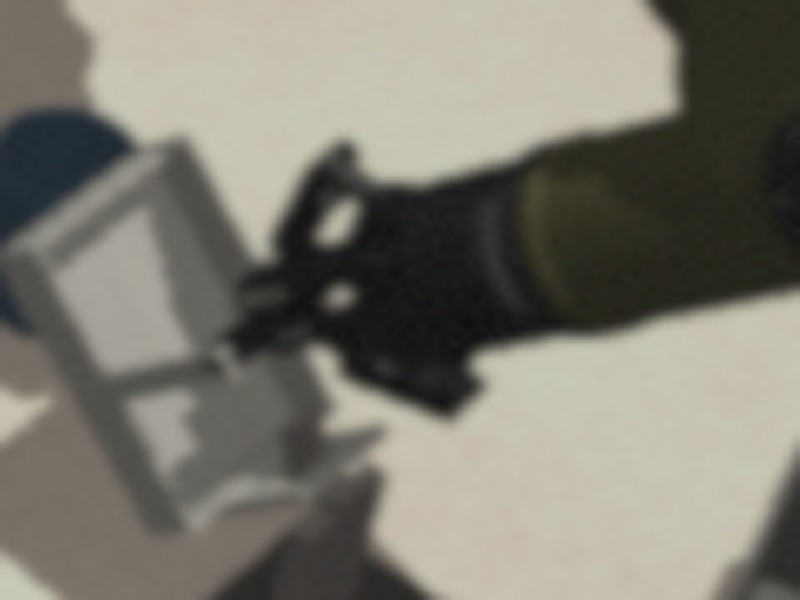

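send_rows([
  [[-0.2,0,-0.05],[0,0,0],1],
  [[-0.47,0,-0.2],[0,0,0],1],
  [[-0.7,0,-0.3],[0,0,0],1],
  [[-0.92,0,-0.42],[0,0,0],1],
  [[-0.92,0,-0.42],[0,0,0],1],
])

```text
time: 8.45
ee_pos: [0.4744, 0.3487, 0.2071]
tcp_rot: [3.141, 0.767, 1.322]
wrist_force: [-0.4, -0.0, -2.9]
gripper_width: 0.13
```

```bash
python3 - <<'E'
from h import *
from path import tcp
np.set_printoptions(precision=4,suppress=True)
s=sense();print(s['joints'].round(3),s['ee_pos'],s['tcp_rot'],s['gripper_width'],s['wrist_force'],s['moment'])
yaw=np.radians(-14.25);ey=np.array([-np.sin(yaw),np.cos(yaw),0]); ex=np.array([np.cos(yaw),np.sin(yaw),0])
print('u',s['ee_pos']@ey-.5084,s['ee_pos']@ex,'want',tcp(-16.45,133.2,44))
d=grab('wrist','w9');crop('w9',140,100,480,355,'c15')
E
```

```text
[-0.656  0.904 -0.48   1.122  0.552  1.956  0.206] [0.4744 0.3487 0.2071] [3.1408 0.7668 1.322 ] 0.13049377306408172 [-0.4404 -0.0177 -2.9379] [ 1.2908 -0.3602 -0.0037]
u -0.053611895093654716 0.373959791269677 want [-54.2195 206.3739]
scale 2.3529411764705883
```

View pics/c15.png

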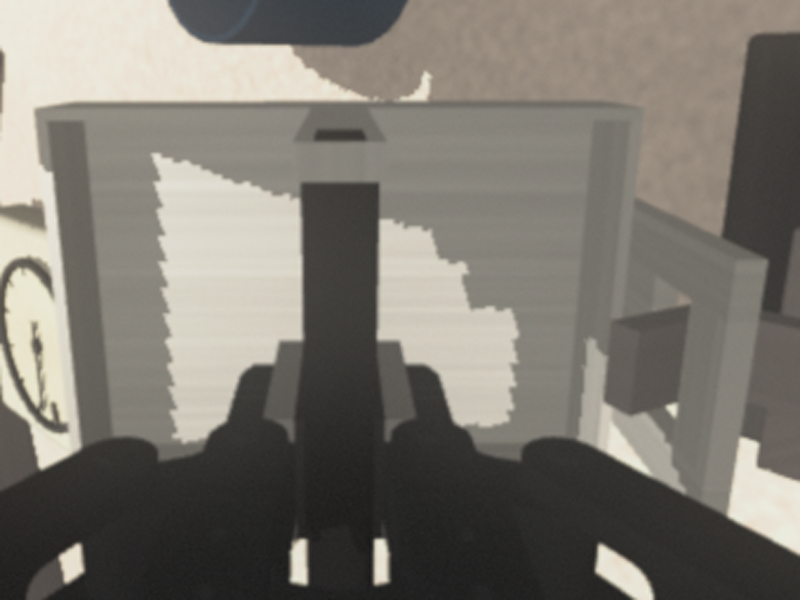

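send_rows([
  [[-0.3,0,-0.15],[0,0,0],1],
  [[-0.6,0,-0.29],[0,0,0],1],
  [[-0.9,0,-0.44],[0,0,0],1],
  [[-1.2,0,-0.58],[0,0,0],1],
  [[-1.5,0,-0.73],[0,0,0],1],
  [[-1.8,0,-0.87],[0,0,0],1],
  [[-2.2,0,-1.07],[0,0,0],1],
  [[-2.6,0,-1.26],[0,0,0],1],
  [[-3.2,0,-1.55],[0,0,0],1],
  [[-3.8,0,-1.84],[0,0,0],1],
  [[-4.5,0,-2.2],[0,0,0],1],
  [[-5.4,0,-2.6],[0,0,0],1],
  [[-5.4,0,-2.6],[0,0,0],1],
])

```text
time: 9.58
ee_pos: [0.4692, 0.3286, 0.2649]
tcp_rot: [3.139, 0.766, 1.321]
wrist_force: [0.8, 0.6, -3.3]
gripper_width: 0.134
```

```bash
python3 - <<'E'
from h import *
np.set_printoptions(precision=4,suppress=True)
s=sense();print(s['joints'].round(3),s['ee_pos'],s['tcp_rot'],s['gripper_width'],s['wrist_force'],s['moment'])
d=grab('wrist','w10');crop('w10',140,100,480,355,'c16');grab('scene','s10')
E
```

```text
[-0.732  0.804 -0.262  1.126  0.453  1.96   0.346] [0.4692 0.3286 0.2649] [3.1389 0.7659 1.3206] 0.1336264468610422 [ 0.7672  0.5922 -3.309 ] [ 1.2739 -0.3446  0.0144]
scale 2.3529411764705883
```

View pics/c16.png

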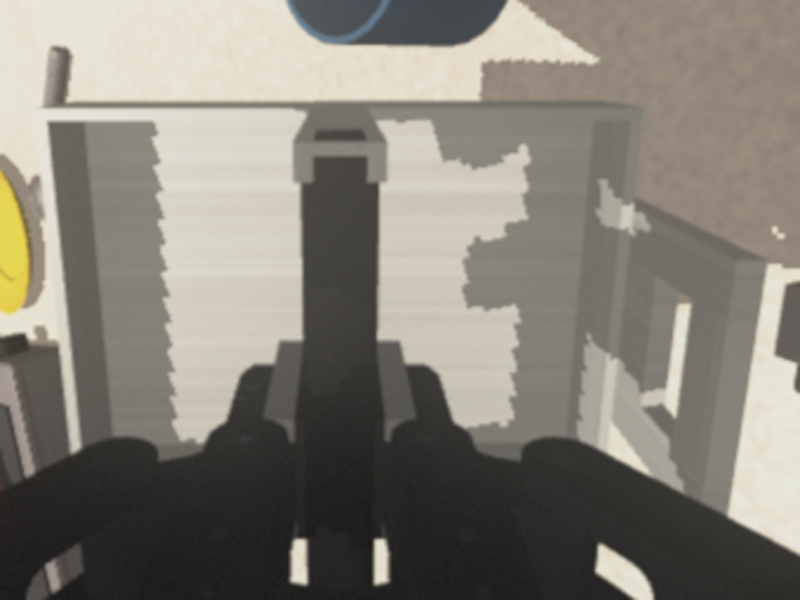

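View pics/s10.png

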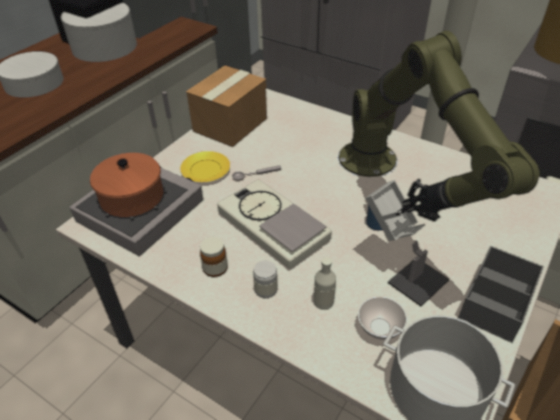

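send_rows([
  [[-1.6,0,0.3],[0,0.05,0],1],
  [[-3.2,0,0.9],[0,0.15,0],1],
  [[-4.5,0,1.7],[0,0.25,0],1],
  [[-5.8,0,2.5],[0,0.35,0],1],
  [[-7,0,3],[0,0.45,0],1],
  [[-7.8,0,3.4],[0,0.55,0],1],
  [[-7.8,0,3.4],[0,0.65,0],1],
  [[-7.8,0,3.4],[0,0.74,0],1],
  [[-7.8,0,3.4],[0,0.766,0],1],
  [[-7.8,0,3.4],[0,0.766,0],1],
  [[-7.8,0,3.4],[0,0.766,0],1],
])

```text
time: 10.6
ee_pos: [0.4492, 0.2505, 0.292]
tcp_rot: [-3.141, 0.004, 1.322]
wrist_force: [-0.3, -0.3, -3.6]
gripper_width: 0.131
```

```bash
python3 - <<'E'
from h import *
np.set_printoptions(precision=4,suppress=True)
s=sense();print(s['joints'].round(3),s['ee_pos'],s['tcp_rot'],s['gripper_width'],s['wrist_force'],s['moment'])
d=grab('wrist','w11')
E
```

```text
[-0.263  0.309 -0.405  1.698  0.133  1.165  0.618] [0.4492 0.2505 0.292 ] [-3.1409  0.0043  1.3219] 0.1306193295761287 [-0.33   -0.2621 -3.633 ] [ 0.0133 -0.029  -0.0149]
```

View pics/w11.png

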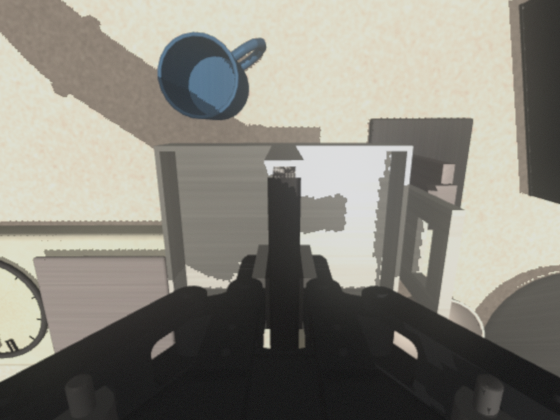

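send_rows([
  [[-2,1.5,0],[0,0.002,0],1],
  [[-5,3.7,1],[0,0.004,-0.005],1],
  [[-8,5.9,2],[0,0.004,-0.009],1],
  [[-11,8.1,3],[0,0.004,-0.009],1],
  [[-14,10.3,4],[0,0.004,-0.009],1],
  [[-17,12.5,5],[0,0.004,-0.009],1],
  [[-20,14.7,5],[0,0.004,-0.009],1],
  [[-22,16.1,5],[0,0.004,-0.009],1],
  [[-22.6,16.6,5],[0,0.004,-0.009],1],
  [[-22.6,16.6,5],[0,0.004,-0.009],1],
  [[-22.6,16.6,5],[0,0.004,-0.009],1],
  [[-22.6,16.6,5],[0,0.004,-0.009],1],
])

```text
time: 11.65
ee_pos: [0.5547, -0.0058, 0.2423]
tcp_rot: [-3.14, -0.003, 1.335]
wrist_force: [-0.3, 0.6, -3.7]
gripper_width: 0.133
```

```bash
python3 - <<'E'
from h import *
np.set_printoptions(precision=4,suppress=True)
s=sense();print(s['joints'].round(3),s['ee_pos'],s['tcp_rot'],s['gripper_width'],s['wrist_force'],s['moment'])
d=grab('wrist','w12');grab('top','t12');grab('scene','s12');crop('w12',100,110,480,395,'c17');crop('t12',210,160,370,280,'c18')
crop('s12',210,130,340,260,'c19')
E
```

```text
[ 0.179  0.404 -0.31   1.687  0.133  1.072  1.164] [ 0.5547 -0.0058  0.2423] [-3.1401 -0.0029  1.3355] 0.1334644472311839 [-0.3445  0.603  -3.6856] [0.0076 0.016  0.0531]
scale 2.1052631578947367
scale 5.0
scale 4.615384615384615
```

View pics/w12.png

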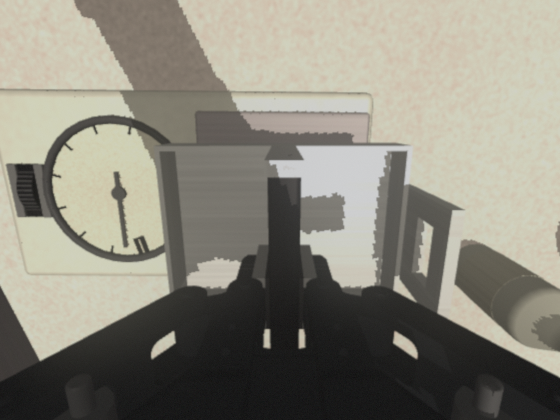

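View pics/c17.png

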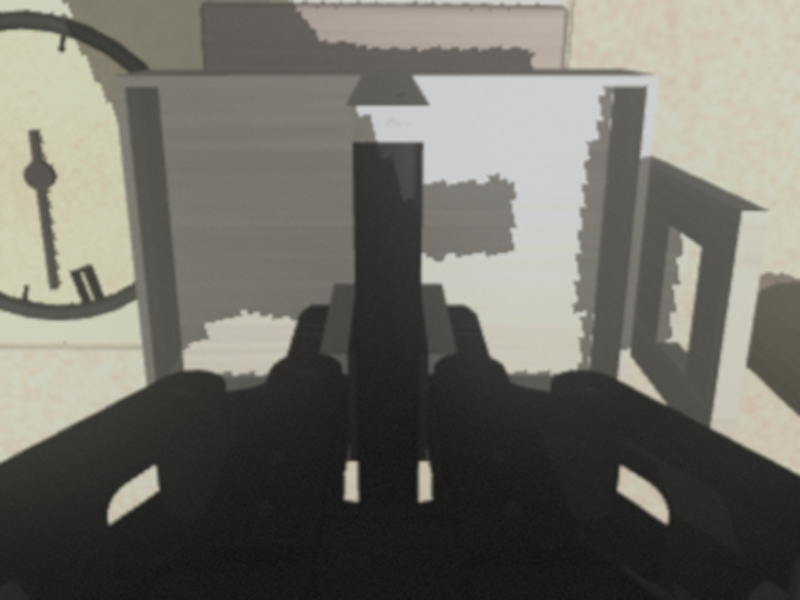

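View pics/c18.png

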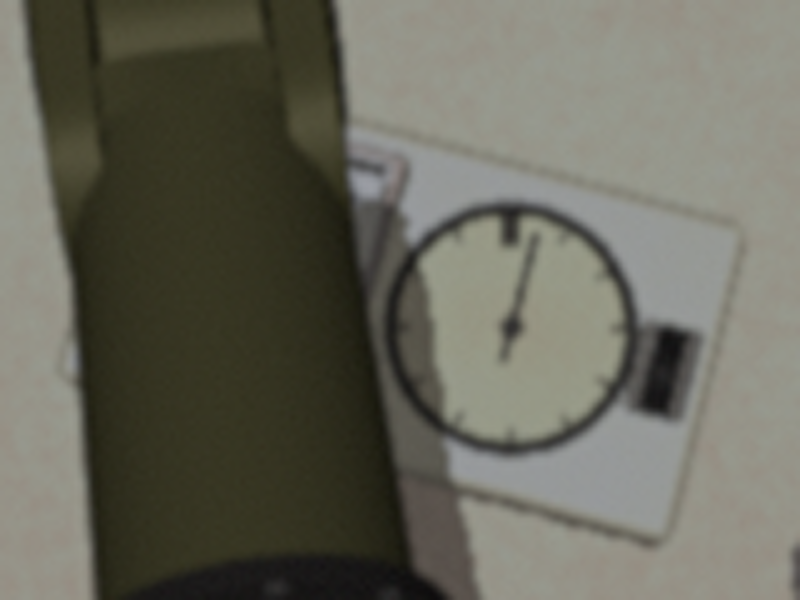

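View pics/c19.png

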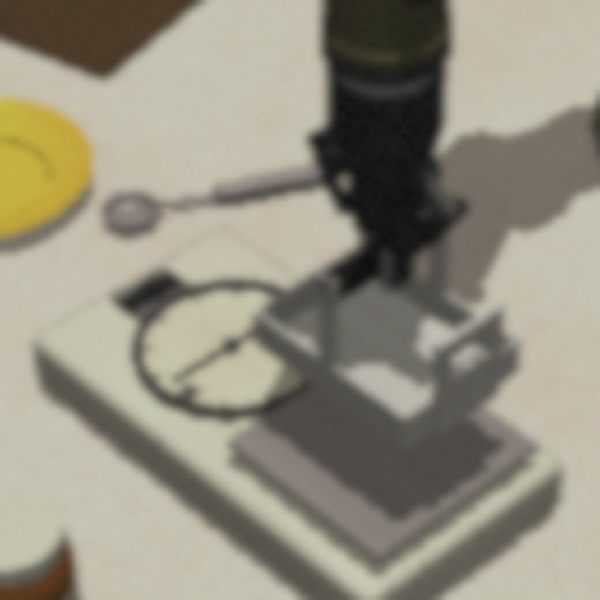

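```bash
python3 - <<'E'
from h import *
from scipy.spatial.transform import Rotation as Ro
np.set_printoptions(precision=4,suppress=True)
s=sense();R=Ro.from_euler('xyz',s['tcp_rot']).as_matrix();p=s['ee_pos'];print(p,s['tcp_rot'])
W=lambda x,y,z:atz('w12',(x,y),z)
a=W(196,111.5,.079);b=W(368,112.5,.079);d=b-a;print('plat',a,b,np.linalg.norm(d),np.degrees(np.arctan2(d[1],d[0])))
u=d/np.linalg.norm(d); n=np.array([u[1],-u[0],0]); c=(a+b)/2+n*.08; print('centre',c)
dc=W(119,193,.06); print('dial',dc, dc+u*.165)
dc=W(119,193,.069); print('dial',dc, dc+u*.165)
# pan rim
zr=p[2]-.0824+.03
a=W(160,146,zr);b=W(410.5,146,zr);print('pan rim',a,b,np.linalg.norm(b-a),R.T@(a-p),R.T@(b-p))
c2=lambda x,y:('top0',(215+x/5.3333,165+y/5.3333))
c18=('t12',(210+512/5,160+327/5));print('top dial',atz(*c18,.06))
E
```

```text
[ 0.5548 -0.0066  0.2428] [-3.1413 -0.0024  1.3349]
plat [ 0.4605 -0.0636  0.079 ] [0.4975 0.0871 0.079 ] 0.1552135192319605 76.21032607211406
centre [ 0.5567 -0.0073  0.079 ]
dial [ 0.5165 -0.1694  0.06  ] [ 0.5558 -0.0091  0.06  ]
dial [ 0.5158 -0.1642  0.069 ] [ 0.5551 -0.004   0.069 ]
pan rim [ 0.485  -0.0618  0.1904] [0.5187 0.0788 0.1904] 0.144589783267623 [-0.0702 -0.0549  0.0522] [ 0.0744 -0.055   0.0526]
top dial [ 0.5154 -0.1716  0.06  ]
```

send_rows([
  [[0,0.1,2],[0,0,0],1],
  [[0,0.1,4],[0,0,0],1],
  [[0,0.1,5.5],[0,0,0],1],
  [[0,0.1,6.5],[0,0,0],1],
  [[0,0.1,7.2],[0,0,0],1],
  [[0,0.1,7.5],[0,0,0],1],
  [[0,0.1,7.5],[0,0,0],1],
  [[0,0.1,7.5],[0,0,0],1],
])

```text
time: 12.47
ee_pos: [0.5565, -0.0083, 0.1683]
tcp_rot: [3.141, -0.002, 1.332]
wrist_force: [0.8, 0.4, -3.5]
gripper_width: 0.132
```

```bash
python3 - <<'E'
from h import *
np.set_printoptions(precision=4,suppress=True)
s=sense();print(s['ee_pos'],s['tcp_rot'],s['wrist_force'],s['moment'])
d=grab('wrist','w13');grab('scene','s13');crop('s13',210,150,340,260,'c20')
E
```

```text
[ 0.5565 -0.0083  0.1683] [ 3.1407 -0.0023  1.3322] [ 0.7705  0.3814 -3.5071] [-0.0262 -0.0209 -0.0141]
scale 5.454545454545454
```

View pics/w13.png

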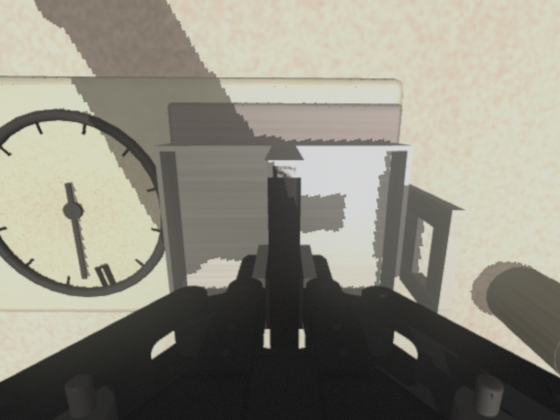

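View pics/c20.png

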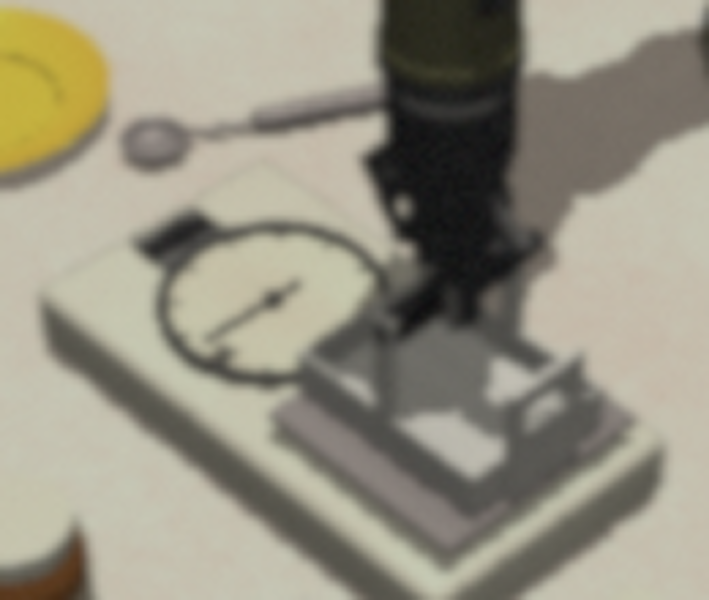

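```bash
python3 - <<'E'
from h import *
from scipy.spatial.transform import Rotation as Ro
np.set_printoptions(precision=4,suppress=True)
s=sense();R=Ro.from_euler('xyz',s['tcp_rot']).as_matrix();p=s['ee_pos']
for z in (.079,.073): print(R.T@(atz('w13',(169,104),z)-p),R.T@(atz('w13',(401,104.5),z)-p))
zr=p[2]-.0824+.03
print(R.T@(atz('w13',(285,145.5),zr)-p))
E
```

```text
[-0.0764 -0.08    0.0892] [ 0.0792 -0.0798  0.0896]
[-0.0785 -0.0804  0.0952] [ 0.0814 -0.0801  0.0956]
[ 0.0012 -0.0551  0.0523]
```

send_rows([
  [[0,0,0.4],[0,0,0],1],
  [[0,0,0.7],[0,0,0],1],
  [[0,0,0.9],[0,0,0],1],
  [[0,0,1.0],[0,0,0],1],
  [[0,0,1.0],[0,0,0],1],
  [[0,0,1.0],[0,0,0],1],
])

```text
time: 13.07
ee_pos: [0.5563, -0.0087, 0.1578]
tcp_rot: [3.141, -0.002, 1.332]
wrist_force: [0.2, -0.5, -1.1]
gripper_width: 0.138
```

send_rows([
  [[0,0,0.1],[0,0,0],1],
  [[0,0,0.18],[0,0,0],1],
  [[0,0,0.18],[0,0,0],1],
  [[0,0,0.18],[0,0,0],1],
])

```text
time: 13.4
ee_pos: [0.5563, -0.0087, 0.156]
tcp_rot: [3.141, -0.002, 1.332]
wrist_force: [-0.1, -0.5, -0.4]
gripper_width: 0.135
```

```bash
python3 - <<'E'
from h import *
np.set_printoptions(precision=4,suppress=True)
s=sense();print(s['ee_pos'],s['tcp_rot'],s['wrist_force'],s['moment'])
d=grab('wrist','w14');grab('scene','s14')
E
```

```text
[ 0.5563 -0.0087  0.156 ] [ 3.1411 -0.002   1.3318] [-0.0656 -0.4936 -0.4165] [-0.1783 -0.1415 -0.0265]
```

View pics/w14.png

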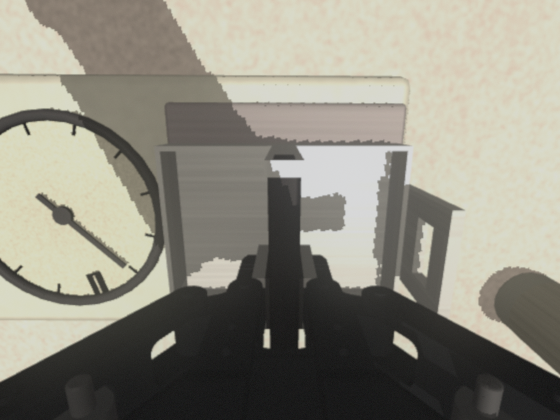

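send_rows([
  [[0,0,0],[0,0,0],0.7],
  [[0,0,0],[0,0,0],0.55],
  [[0,0,0],[0,0,0],0.55],
  [[0,0,0],[0,0,0],0.55],
  [[0,0,-1],[0,0,0],0.55],
  [[0,0,-3],[0,0,0],0.55],
  [[0,0,-6],[0,0,0],0.55],
  [[0,0,-9],[0,0,0],0.55],
  [[0,0,-9],[0,0,0],0.55],
  [[0,0,-9],[0,0,0],0.55],
])

```text
time: 14.33
ee_pos: [0.557, -0.0085, 0.2483]
tcp_rot: [3.137, -0.003, 1.332]
wrist_force: [-1.0, -0.2, -0.8]
gripper_width: 0.447
```

```bash
python3 - <<'E'
from h import *
np.set_printoptions(precision=4,suppress=True)
s=sense();print(s['joints'].round(3),s['ee_pos'],s['tcp_rot'],s['wrist_force'],s['gripper_width'])
d=grab('wrist','w15');grab('scene','s15');crop('s15',210,150,340,260,'c21')
E
```

```text
[ 0.183  0.399 -0.309  1.676  0.133  1.082  1.167] [ 0.557  -0.0085  0.2483] [ 3.1372 -0.0031  1.332 ] [-0.972  -0.2226 -0.7965] 0.44736881449635374
scale 5.454545454545454
```

View pics/w15.png

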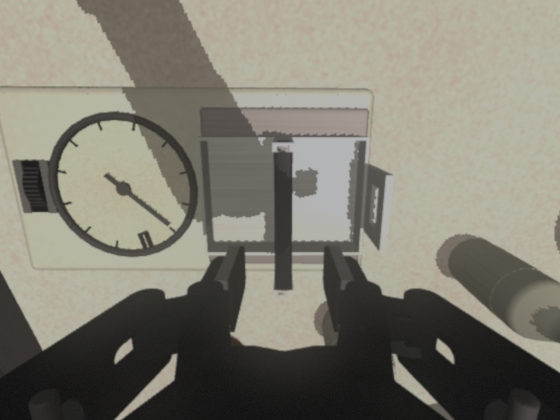

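View pics/c21.png

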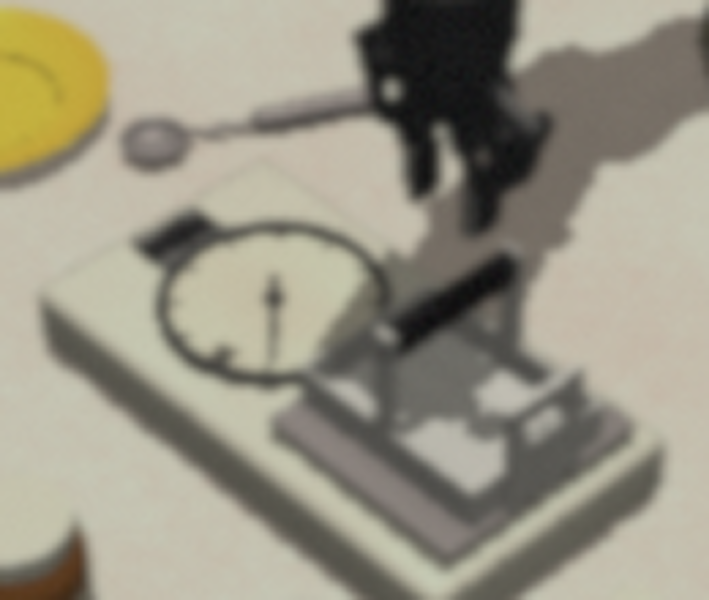

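send_rows([
  [[-4,0,0],[0,0,0],1],
  [[-8,0,0],[0,0,0],1],
  [[-12,0,0],[0,0,0],1],
  [[-16,0,1],[0,0,0],1],
  [[-20,0,2],[0,0,0],1],
  [[-24,0,3],[0,0,0],1],
  [[-25.9,-0.2,4],[0,0,0],1],
  [[-25.9,-0.2,5],[0,0,0],1],
  [[-25.9,-0.2,5],[0,0,0],1],
  [[-25.9,-0.2,5],[0,0,0],1],
  [[-25.9,-0.2,5],[0,0,0],1],
])

```text
time: 15.35
ee_pos: [0.4935, -0.258, 0.1954]
tcp_rot: [-3.141, -0.003, 1.335]
wrist_force: [-0.7, -0.2, -0.1]
gripper_width: 0.005
```

```bash
python3 - <<'E'
from h import *
np.set_printoptions(precision=4,suppress=True)
s=sense();print(s['joints'].round(3),s['ee_pos'],s['tcp_rot'],s['wrist_force'],s['gripper_width'])
d=grab('wrist','w16');grab('top','t16');crop('t16',260,170,370,270,'c22')
E
```

```text
[ 0.607  0.447 -0.248  1.751  0.126  0.959  1.644] [ 0.4935 -0.258   0.1954] [-3.1414 -0.0031  1.3345] [-0.7237 -0.1894 -0.0756] 0.004869448401656342
scale 6.0
```

View pics/w16.png

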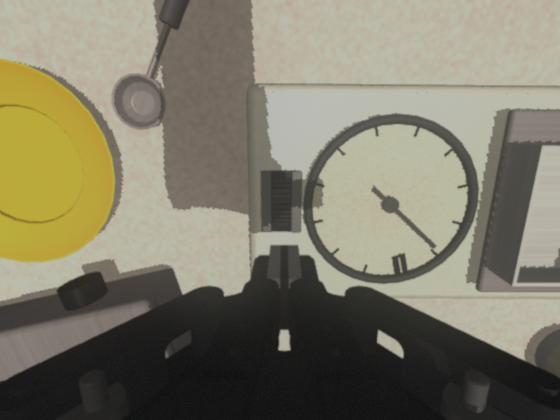

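View pics/c22.png

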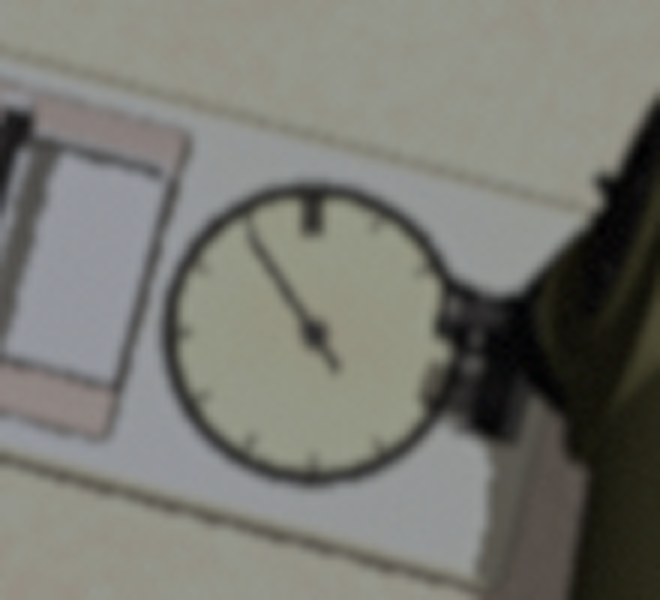

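```bash
python3 - <<'E'
from h import *
from scipy.spatial.transform import Rotation as Ro
np.set_printoptions(precision=4,suppress=True)
s=sense();R=Ro.from_euler('xyz',s['tcp_rot']).as_matrix();p=s['ee_pos'];print(p)
for uv in ((281,201),(281,172),(281,230)): X=atz('w16',uv,.062);print(uv,X,R.T@(X-p))
c=atz('w16',(390,204),.06)
n=atz('w16',(434,246),.06)-c;b=atz('w16',(400,264),.06)-c
an=np.arctan2(n[1],n[0]);ab=np.arctan2(b[1],b[0]);print(c,an,ab,an-ab,np.linalg.norm(n),np.linalg.norm(b))
yv=np.array([.2368,.9716,0]);print('wheel from dial',c-.095*yv)
c2=lambda x,y:np.array((260+x/6,170+y/6))
C=atz('t16',c2(315,334),.06);n=atz('t16',c2(248,220),.06)-C;b=atz('t16',c2(313,213),.06)-C
print('top',C,np.arctan2(n[1],n[0])-np.arctan2(b[1],b[0]))
E
python3 -c "
from h import crop;crop('w16',230,90,490,290,'c23')"
```

```text
[ 0.4937 -0.2584  0.1959]
(281, 201) [ 0.4911 -0.2591  0.062 ] [-0.0016 -0.0025  0.1339]
(281, 172) [ 0.4664 -0.2531  0.062 ] [-0.0016 -0.0279  0.1339]
(281, 230) [ 0.517  -0.2654  0.062 ] [-0.0017  0.0242  0.1339]
[ 0.5168 -0.1663  0.06  ] 0.5988482215283076 0.00938392409032331 0.5894642974379843 0.05919418634666611 0.05941231169515269
wheel from dial [ 0.4943 -0.2586  0.06  ]
top [ 0.5146 -0.1719  0.06  ] 0.5168254114792407
scale 3.0
```

View pics/c23.png

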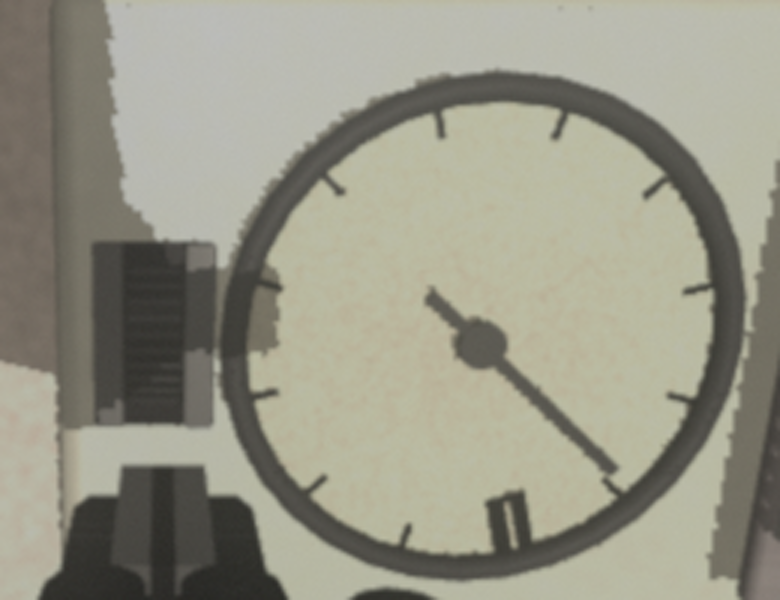

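send_rows([
  [[-0.15,-1.2,3],[0,0,0],1],
  [[-0.15,-1.2,6],[0,0,0],1],
  [[-0.15,-1.2,9],[0,0,0],1],
  [[-0.15,-1.2,11],[0,0,0],1],
  [[-0.15,-1.2,11.6],[0,0,0],1],
  [[-0.15,-1.2,11.6],[0,0,0],1],
  [[-0.15,-1.2,11.6],[0,0,0],1],
])

```text
time: 16.03
ee_pos: [0.4818, -0.2579, 0.0802]
tcp_rot: [3.141, -0.002, 1.333]
wrist_force: [-0.4, 0.2, 0.9]
gripper_width: 0.002
```

```bash
python3 - <<'E'
from h import *
np.set_printoptions(precision=4,suppress=True)
s=sense();print(s['ee_pos'],s['tcp_rot'],s['wrist_force'],s['gripper_width'])
d=grab('wrist','w17')
E
```

```text
[ 0.4818 -0.2579  0.0802] [ 3.1405 -0.002   1.333 ] [-0.396   0.2151  0.9105] 0.0017750267669196574
```

View pics/w17.png

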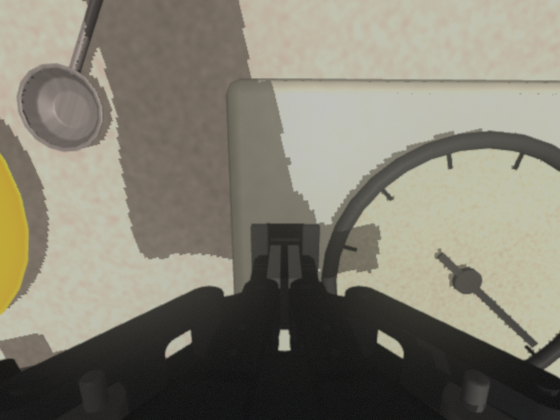

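send_rows([
  [[0,0,0.3],[0,0,0],1],
  [[0,0,0.5],[0,0,0],1],
  [[0,0,0.6],[0,0,0],1],
  [[0,0,0.65],[0,0,0],1],
  [[0,0,0.65],[0,0,0],1],
])

```text
time: 16.5
ee_pos: [0.4815, -0.2585, 0.0743]
tcp_rot: [3.139, -0.001, 1.332]
wrist_force: [-2.0, 1.0, 10.1]
gripper_width: 0.006
```

send_rows([
  [[0,0.3,0],[0,0,0],1],
  [[0,0.6,0],[0,0,0],1],
  [[0,0.9,0],[0,0,0],1],
  [[0,1.2,0],[0,0,0],1],
  [[0,1.5,0],[0,0,0],1],
  [[0,1.8,0],[0,0,0],1],
  [[0,2.0,0],[0,0,0],1],
  [[0,2.0,0],[0,0,0],1],
])

```text
time: 17.17
ee_pos: [0.5023, -0.2637, 0.0748]
tcp_rot: [3.137, -0.001, 1.332]
wrist_force: [0.9, 0.1, 11.1]
gripper_width: -0.002
```

```bash
python3 - <<'E'
from h import *
np.set_printoptions(precision=4,suppress=True)
s=sense();print(s['ee_pos'],s['tcp_rot'],s['wrist_force'],s['gripper_width'])
d=grab('wrist','w18');grab('scene','s18');crop('s18',210,150,340,260,'c24')
E
```

```text
[ 0.5023 -0.2637  0.0748] [ 3.1369 -0.0011  1.3319] [ 0.8652  0.1049 11.0804] -0.0019040868332318522
scale 5.454545454545454
```

View pics/w18.png

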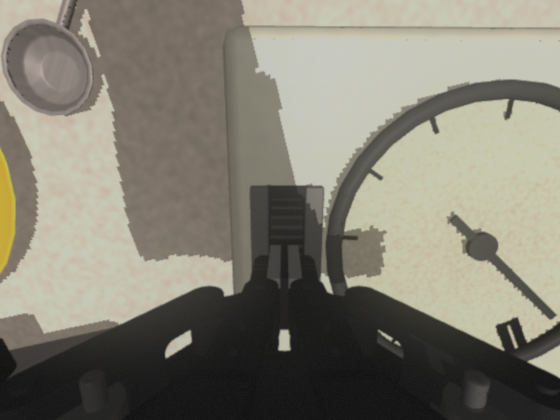

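View pics/c24.png

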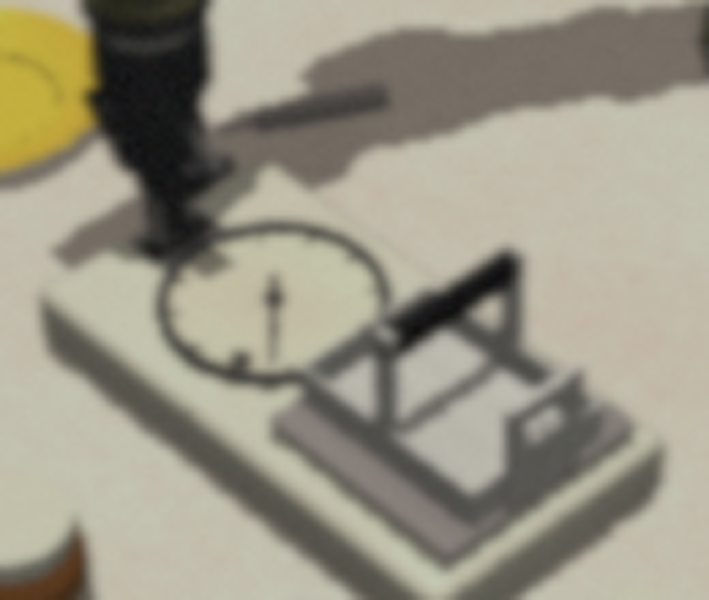

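send_rows([
  [[0,0,-0.5],[0,0,0],1],
  [[0,0,-1],[0,0,0],1],
  [[0,-2,-1],[0,0,0],1],
  [[0,-2,-1],[0,0,0],1],
  [[0,-2,-0.5],[0,0,0],1],
  [[0,-2,-0.1],[0,0,0],1],
  [[0,-2,0],[0,0,0],1],
  [[0,-2,0],[0,0,0],1],
  [[0,-1.7,0],[0,0,0],1],
  [[0,-1.4,0],[0,0,0],1],
  [[0,-1.1,0],[0,0,0],1],
  [[0,-0.8,0],[0,0,0],1],
  [[0,-0.5,0],[0,0,0],1],
  [[0,-0.2,0],[0,0,0],1],
  [[0,0,0],[0,0,0],1],
  [[0,0,0],[0,0,0],1],
])

```text
time: 18.6
ee_pos: [0.5036, -0.264, 0.0745]
tcp_rot: [3.135, -0.001, 1.332]
wrist_force: [1.0, -1.0, 14.0]
gripper_width: -0.001
```

```bash
cat > ang.py <<'E'
from h import *
def delta(fn,c,n,b,z=.06):
    c=atz(fn,c,z);n=atz(fn,n,z)-c;b=atz(fn,b,z)-c
    return np.arctan2(n[1],n[0])-np.arctan2(b[1],b[0]),np.linalg.norm(n),np.linalg.norm(b)
E
python3 - <<'E'
from ang import *
np.set_printoptions(precision=4,suppress=True)
s=sense();print(s['ee_pos'],s['tcp_rot'],s['wrist_force'],s['gripper_width'])
d=grab('wrist','w19');crop('w19',320,60,560,240+120,'c25')
print(delta('w18',(482,247),(553,316),(511,334)))
E
```

```text
[ 0.5036 -0.264   0.0745] [ 3.1354 -0.001   1.3322] [ 1.0465 -1.0455 14.04  ] -0.0008803816088484134
scale 2.0
(np.float64(0.39809172495225953), np.float64(0.0598516612660482), np.float64(0.0565051893985573))
```

View pics/c25.png

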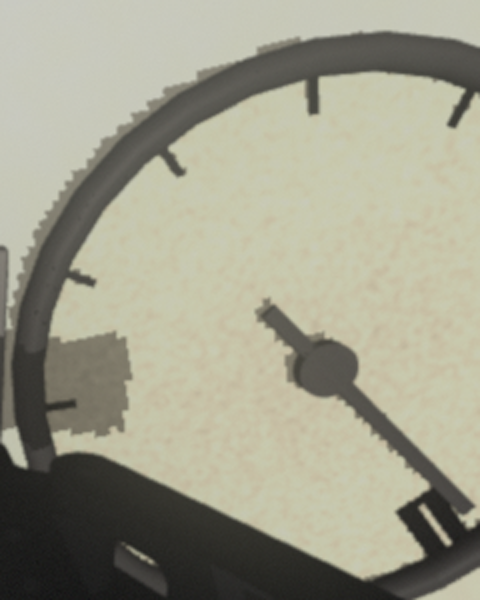

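```bash
python3 - <<'E'
from ang import *
print(delta('w19',(483,244),(553.5,316),(538,322.5)))
print(delta('w19',(483,244),(553.5,316),(534,319)))
E
```

```text
(np.float64(0.13634094644465644), np.float64(0.06091130753591541), np.float64(0.05871554229562087))
(np.float64(0.14791300421868103), np.float64(0.06091130753591541), np.float64(0.05537787755034799))
```

send_rows([
  [[0,0,-0.5],[0,0,0],1],
  [[0,0,-1],[0,0,0],1],
  [[0,-1.8,-1],[0,0,0],1],
  [[0,-1.8,-1],[0,0,0],1],
  [[0,-1.8,-0.5],[0,0,0],1],
  [[0,-1.8,-0.1],[0,0,0],1],
  [[0,-1.8,0],[0,0,0],1],
  [[0,-1.8,0],[0,0,0],1],
  [[0,-1.5,0],[0,0,0],1],
  [[0,-1.2,0],[0,0,0],1],
  [[0,-0.9,0],[0,0,0],1],
  [[0,-0.6,0],[0,0,0],1],
  [[0,-0.6,0],[0,0,0],1],
  [[0,-0.6,-0.5],[0,0,0],1],
  [[0,-0.6,-2],[0,0,0],1],
  [[0,-1.6,-6],[0,0,0],1],
  [[0,-2.6,-10],[0,0,0],1],
  [[0,-2.6,-10],[0,0,0],1],
  [[0,-2.6,-10],[0,0,0],1],
  [[0,-2.6,-10],[0,0,0],1],
])

```text
time: 20.32
ee_pos: [0.4752, -0.257, 0.1724]
tcp_rot: [-3.142, -0.002, 1.332]
wrist_force: [-0.2, -0.9, -0.1]
gripper_width: 0.001
```

```bash
python3 - <<'E'
from ang import *
np.set_printoptions(precision=4,suppress=True)
s=sense();print(s['ee_pos'],s['tcp_rot'],s['wrist_force'],s['gripper_width'])
d=grab('wrist','w20');print(-d['R'].T@d['t']);crop('w20',290,100,490,300,'c26');grab('top','t20');crop('t20',270,185,350,265,'c27')
E
```

```text
[ 0.4752 -0.257   0.1724] [-3.1416 -0.0021  1.3319] [-0.2207 -0.9231 -0.1297] 0.001013021866505165
[ 0.4104 -0.2409  0.3038]
scale 3.0
scale 7.5
```

View pics/w20.png

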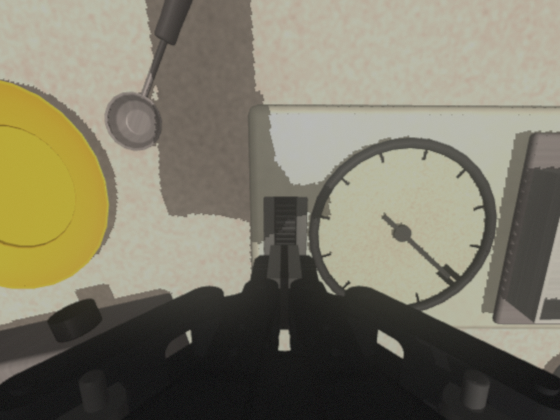

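View pics/c26.png

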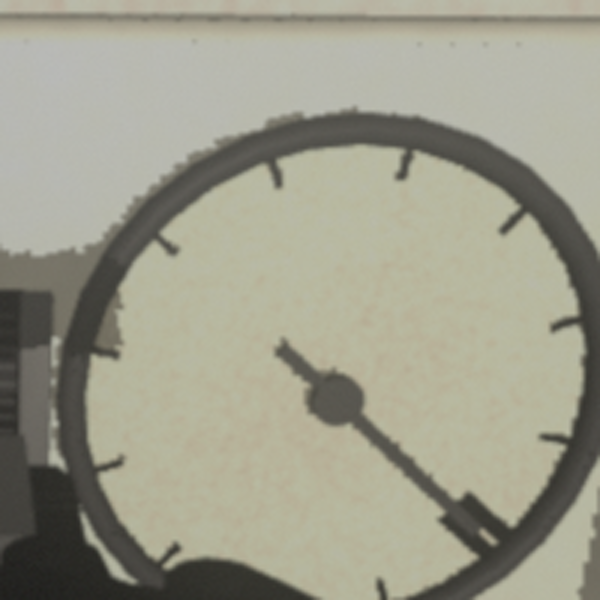

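View pics/c27.png

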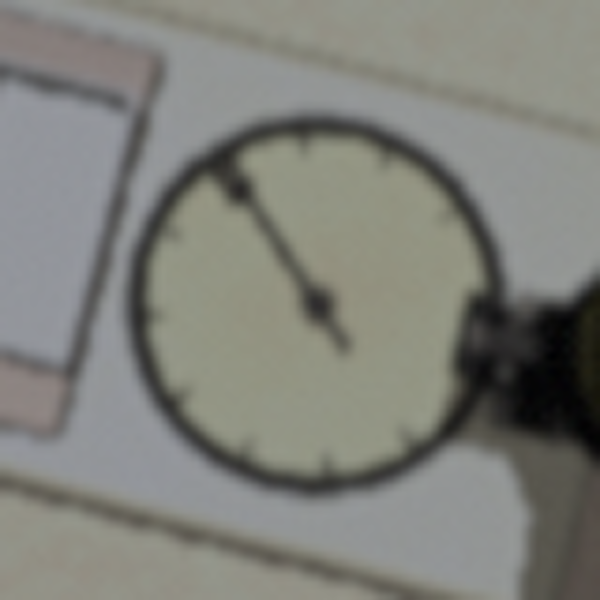

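send_rows([
  [[2,2,-1],[0,0,0],1],
  [[5,5,-2],[0,0,0],1],
  [[8,7,-2],[0,0,0],1],
  [[9.6,8.6,-2],[0,0,0],1],
  [[9.6,8.6,-2],[0,0,0],1],
  [[9.6,8.6,-2],[0,0,0],1],
  [[9.6,8.6,-2],[0,0,0],1],
])

```text
time: 21.0
ee_pos: [0.5803, -0.1845, 0.1914]
tcp_rot: [-3.139, -0.001, 1.332]
wrist_force: [-0.7, -0.9, -0.8]
gripper_width: 0.004
```

```bash
python3 - <<'E'
from ang import *
np.set_printoptions(precision=4,suppress=True)
s=sense();print(s['ee_pos'],s['tcp_rot'],s['wrist_force'],s['gripper_width'])
d=grab('wrist','w21');print(-d['R'].T@d['t']);uv=proj('w21',(.5165,-.168,.06)).astype(int);print(uv)
x,y=uv;crop('w21',x-100,max(0,y-100),x+100,max(0,y-100)+200,'c28')
E
```

```text
[ 0.5803 -0.1845  0.1914] [-3.1385 -0.0014  1.3318] [-0.7325 -0.906  -0.7543] 0.003941144623916434
[ 0.5159 -0.1685  0.323 ]
[284 125]
scale 3.0
```

View pics/c28.png

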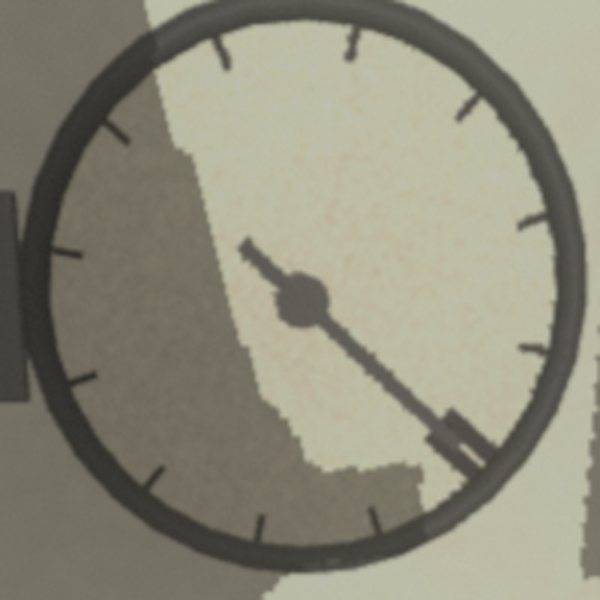

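View pics/w21.png

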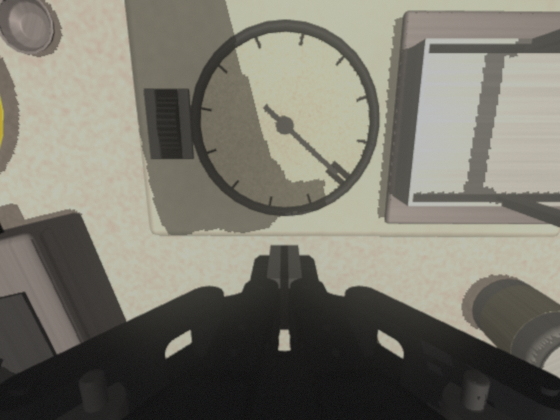

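```bash
python3 - <<'E'
from h import *
im=cv2.imread('pics/w21.png')[150:195,305:365];cv2.imwrite('pics/c29.png',cv2.resize(im,None,fx=13,fy=13,interpolation=cv2.INTER_NEAREST))
E
```

```text
(no output)
```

View pics/c29.png

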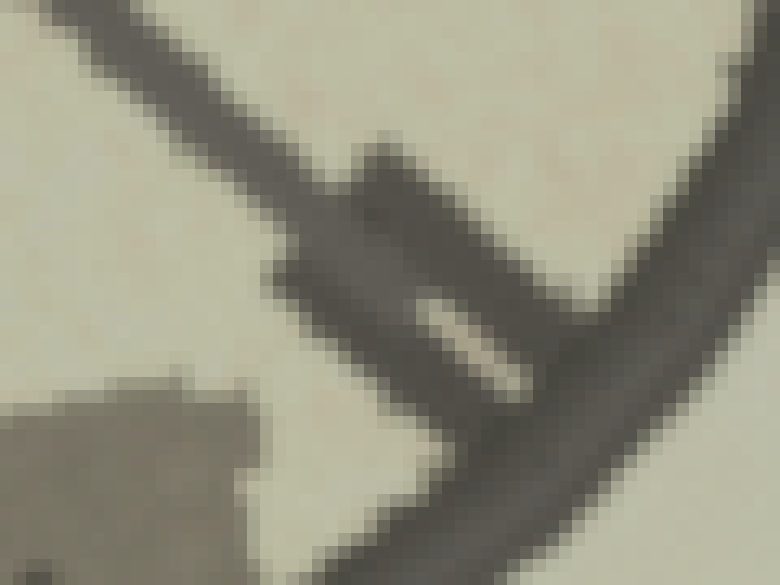

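```bash
python3 - <<'E'
from h import *
grab('scene','s22');grab('top','t22');crop('s22',160,130,460,340,'c30')
E
```

```text
scale 2.6666666666666665
```

View pics/c30.png

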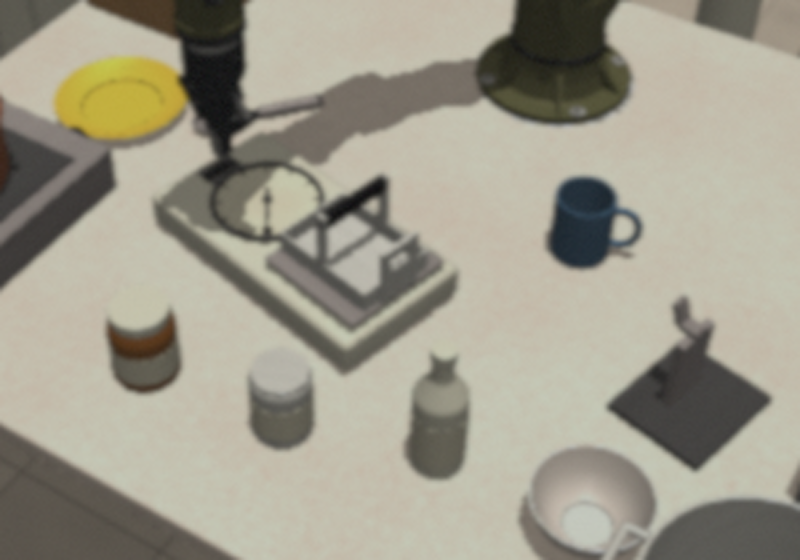

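The final picture shows the pan level on the platform, the bar under the needle tip, the hook empty and the other objects undisturbed. The gripper is in the air over the scale and touches nothing, so I am handing in the job.

```bash
python3 - <<'E'
from h import *
print(workorder.finish_job()); print(sense()['time'])
E
```

```text
the job is handed in; nothing more can be done
None
the job is handed in; nothing more can be done
```

The pan is off the hook and resting level on the platform, and the zero bar lies under the needle tip. I handed the job in at about 21 s of the 72 s allowed.

- **Taking the pan off:** I gripped the handle bar, raised the pan about 5 mm, tilted it 44° with the free end up, and backed it off along the barb. At the points I checked on the way up the barb, the wrist force showed only the pan's weight (about 3.2 N), with no sign of contact. At the end of that tilt, joint 6 read 1.96, right at the edge of its range.
- **Placing it:** I set the pan down within about 1–2 mm of the platform's centre, measured in the wrist view, and let go. The pan looked level and unmoved in later pictures.
- **Zeroing:** I rolled the wheel with three fingertip strokes at 10–14 N. A wrist view from straight above shows the needle in line with the bar's white line to about 0.006 rad (0.3 mm). The bar was about 0.57 rad off before the strokes.
- **Final state:** The last pictures show the other objects where they were and the arm clear of everything.

The camera views disagreed with each other by up to about 8 mm in position and about 3% in size. I therefore set the grasp, the pan placement and the final dial check from wrist-camera views, where both things measured were in the same picture.

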